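Crank the bench vise shut on a timber block

ROBOT

A 6-joint arm with a two-finger parallel gripper is mounted at the origin on the work surface. World frame = base frame: x ahead of the robot, y to its left, z up, the work surface at z = 0. Lengths are in m, angles in degrees, forces in N, time in s.
With the tool pointing down it reaches from about 0.3 to 0.75 m from the base axis. Payload 8.5 kg.
Tool frame: the origin (TCP) lies midway between the tips of the shut fingers; the grasp point (between the pads) lies 19 mm behind it; y points along the fingers, z is the direction in which the jaws open and shut, and the axes are right-handed (so a half turn about y gives the same grasp; the last joint's range is limited). The gripper opens to 85 mm and grips with 20 to 120 N. Pads are 22 mm wide; open, the fingers measure 114 mm over their backs; the gripper's body (76 mm by 85 mm) begins 54 mm behind the grasp point. The pads swing forward as they close: fully open they stand 13 mm farther back than shut.
Start: joints at [-80.403, 21.807, 74.336, -0, 83.858, -12.336], TCP at [0.205, -0.51, 0.231] pointing down, gripper open.
Joint ranges: [-178.18, 178.18], [-50.72, 133.34], [12.68, 142.11], [-81.47, 261.47], [9.98, 163.14], [-165.26, 165.26]. Speed limits (degrees/s): [136.94, 136.94, 180, 180, 180, 180].

INTERFACE

Orientations are given as a 3x3 rotation matrix whose columns are the frame's x, y, z axes.
In Python, from rig import status, imaging, job gives the robot as it stands. The module is installed in compiled form; this text tells all that it offers.
- The arm moves only by the tool jog_arm, never from a script. Its argument "rows" is a list of rows, each an object of numbers: "hand": the opening, from 0 (shut) to 1 (fully open); "dx", "dy", "dz": the shift along the tool's x, y, z in cm; "ax", "ay", "az": the turn, a rotation vector about the tool's x, y, z in degrees. In form: [{"hand": .., "dx": .., "dy": .., "dz": .., "ax": .., "ay": .., "az": ..}, ...]. A call has exactly 5 rows; each row shifts and turns the commanded pose from where the row before left it, along the tool's axes as they then stand; what a row does not reach is not made up. A row lasts 1/12 s, in which the tool goes at most 41.7 mm and 7.16 degrees, less where a joint would pass 70% of its speed; a pose out of reach is approached as far as the arm can. A call is refused whole if a number of a shift passes 4.17 or a number of a turn 7.16, either way. A call with a gripper value outside its range is refused whole. The fingers move at their own pace and stop on an object; "newtons" is the grip in N (left out, the last holds). Time passes only in rows, so rows that do not move let the fingers close, or fill a call up. It gives the time, the measured TCP pose, the force and the opening at its end, in the units of the state.
- status.observe(): the state, without advancing time (a new reading comes with each control period).
- imaging.get_image(name): name is "scene" or "top"; returns the picture (384x512x3 uint8, red, green, blue); there is no depth.
- imaging.camera_model(name): a dict with "K" (3x3 intrinsics, pixels), "distortion" ([k1, k2, p1, p2, k3] as OpenCV has them; the pictures are not rectified), "position" and "rotation" of the camera in the world. Camera axes: x right, y down, z forward; pixel columns grow to the right and rows downward; lengths in m; the calibration is good to about 2 mm. A picture is of the moment at which its call begins. camera_model takes no time and is no camera call.
- job.close_job(): hands the job in, once; it reports no verdict.
The state is a dict: "time_s": time; "q": joint angles; "qvel": joint speeds; "joint_efforts": joint torques, N m; "position": TCP position; "tool_rot": TCP orientation; "ft_force": force on the tool from outside, world axes, zero at the start; "wrist_torque": the same for the moment, N m; "grip_width": finger opening in m.
Only numpy, scipy, OpenCV 4.12 (cv2) and the standard library are available. Lean on these libraries where they do the work, as an engineer would, in place of code of your own. Each camera call takes 0.05 s, during which the arm holds its last target.

TASK

Fit the loose crank onto the vise's upright square shaft, pushing it gently until it is fully home, then wind it clockwise (seen from above), through full turns, until the jaws hold the timber block tight: stop soon after you feel the crank turn clearly harder, before the block is crushed. Close the jaw only by the crank, leave the crank seated on the shaft, and leave the other things on the bench alone.

Things in the scene. Friction and masses are not known exactly. Their poses are not given: they have to be found in the camera images.
- vise: Low blue bench vise fixed to the bench, 265 x 110 mm. Origin: at bench height on the axis of the upright shaft. Its x axis runs from the shaft over the moving jaw to the fixed jaw, z up. Bed top at z = 25 mm. A gear head (70 x 70 mm, flat top at z = 60 mm) carries the shaft; the fixed jaw's face is at x = 184 mm; jaw tops at z = 75 mm.
- shaft: Bare steel square shaft end, 20 x 20 mm, standing 26 mm above the gear head. Origin: centre of the square at the head's top, 60 mm above the bench; x, y square to its sides, z up; any start angle. Clockwise from above closes the jaw, 20 mm a turn, 1 to 2.5 turns in all. Friction 0.3 N m (4.3 N at the crank's handle while it turns) holds it where it is left, up to 90 N of grip.
- jaw: Moving jaw, a blue block 40 x 100 x 50 mm that slides on the bed along the vise's x and carries the face plate. Origin: centre of its underside. Only the screw may move it.
- jaw_plate: Steel face plate (96 x 44 mm) of the moving jaw, backed with stiff rubber: once on the block it yields 1 mm per 50 N, solid after 5 mm. Origin: centre of its gripping face; x points to the fixed jaw. Clamping adds 0.0032 N m at the shaft per newton of jaw force: at 60 N about 2.7 N more at the handle. Do not push the jaw or block directly.
- block: Loose block of pale timber, 40 mm (between the jaws) x 80 mm x 55 mm high, standing on the vise's bed with 0 to 8 mm to the fixed jaw; the moving jaw pushes it there. Origin: centre of its underside. It must be held with more than 30 N and is crushed above 130 N; 60 to 80 N is a good grip.
- block_center (a point): Centre of the timber block.
- crank: Loose dark steel crank, 0.4 kg, standing upright on its hub (40 x 40 mm, 60 mm tall) with a square socket, 21.5 mm wide and 30 mm deep, in the underside. Origin: centre of the socket's mouth in the underside; x along the arm, z up. Fully home, its underside rests on the gear head (origin on the shaft's origin), any of the four ways round. Press it on with under 25 N.
- crank_hub (a point): Centre of the crank's hub, 30 mm above its underside. Grip it across the two faces beside the arm (40 mm apart along y). x along the arm; the arm, 18 mm wide, leaves the hub's +x face 32 to 42 mm above the underside.
- crank_handle (a point): Point on the axis of the crank's upright handle, 70 mm from the hub's axis along the arm and 80 mm above the hub's underside. The handle is a black plastic sleeve, 26 mm in diameter, from 43 to 105 mm above the hub's underside, and spins freely on its pin.
- handwheel: Bystander: round dark steel handwheel, 110 mm across, lying flat; it fits nothing here. It and the crank may lie on either side of the vise.
- screwdriver: Bystander: screwdriver lying.
- tape: Bystander: tape measure, 65 mm.
- screw_jar: Bystander: glass jar, 80 mm tall.
- hammer: Bystander: hammer lying.
- wrench: Bystander: flat wrench lying.
- offcut: Bystander: plywood offcut, 140 x 50 x 20 mm.

How it is judged (in metres and radians):
On the way, in this order (a step that is already met when the one before it is completed fails the run):
1. the crank is fully home on the square shaft (horizontal distance between crank and shaft below 0.005 m and z of crank in the frame of shaft below 0.004 m and angle between crank's own z axis and vertical below 0.12 rad), for 0.2 s.
2. the jaws hold the block tight, wound by the seated crank (all of step 1 and contact force between jaw_plate and block above 30 N), for 0.2 s.
At the end, for the whole second after the job is handed in: The block stands between the jaws, held with more than 30 N; the crank is at rest on the shaft, within 4 mm of fully home (all of step 2 and linear speed of crank below 0.02 m/s and angle between block's own z axis and vertical below 0.1 rad and horizontal distance between block_center and vise below 0.175 m); the robot touches nothing.
It fails at once if the crank is pressed on the vise or its shaft with more than 60 N before it is home (contact force between crank and vise above 60 N and z of crank in the frame of shaft above 0.004 m).
It fails at once if the block is crushed (more than 130 N) (contact force between jaw_plate and block above 130 N).
It fails at once if the robot pushes the moving jaw or the block directly (contact force between any of the fingers, the arm and jaw above 5 N or contact force between any of the fingers, the arm and block above 5 N).
It fails at once if a bystander is moved by more than 30 mm (distance of any of handwheel, screwdriver, tape, screw_jar, hammer, wrench, offcut from where it was at the start of the episode above 0.03 m).
It also fails if it takes over 72 s, if anything falls off the work surface, if the arm or the gripper's body presses on something with over 40 N, if the wrist force passes 120 N, or if a joint passes its speed limit or range.

## Working session

There is one attempt and no reset: what is moved stays moved. The work goes in short steps, Python scripts to look and compute and a tool call to move; the robot and the scene stay as the last step left them, time stands still between calls to the robot, and variables do not carry over. Pictures are saved under pics/ and viewed, and the job is handed in when it is done.

Besides the shell and the picture viewer there is one more tool, called after "Call:" in YAML: its name, and indented under it one key for each argument. jog_arm: Moves the arm, as the interface text tells. Its arguments: {"type":"object","properties":{"rows":{"type":"array"},"newtons":{"type":"number"}},"required":["rows"]}

```bash
mkdir -p pics; python3 - <<'E'
from rig import status, imaging
import cv2
s=status.observe(); print(s)
for n in("scene","top"):
    im=imaging.get_image(n); cv2.imwrite(f"pics/{n}0.png",cv2.resize(im[:,:,::-1],(800,600),interpolation=cv2.INTER_CUBIC)); cv2.imwrite(f"pics/raw_{n}0.png",im[:,:,::-1])
    print(imaging.camera_model(n))
E
```

```text
{'time_s': 0.0, 'q': array([-8.04023920e+01,  2.18412744e+01,  7.43842951e+01,  5.30268929e-04,
        8.38580046e+01, -1.23345695e+01]), 'qvel': array([-0.07034412,  0.01212844,  0.05783495,  0.01462653, -0.03165038,
       -0.0414127 ]), 'joint_efforts': array([-1.89967868e-03, -4.48467278e+01, -2.31280178e+01, -3.06834736e-04,
        4.68593702e-03,  2.73862315e-05]), 'position': array([ 0.20539154, -0.50989947,  0.23071181]), 'tool_rot': array([[-9.27627047e-01, -2.34122726e-04,  3.73507707e-01],
       [-3.73507643e-01,  1.43975891e-03, -9.27625985e-01],
       [-3.20582727e-04, -9.99998936e-01, -1.42300594e-03]]), 'ft_force': array([-0.42100548, -0.18104788, -0.38120142]), 'wrist_torque': array([ 0.00211341,  0.0564641 , -0.00409283]), 'grip_width': 0.08534551578201101}
{'K': array([[427.55469925,   0.        , 256.47150621],
       [  0.        , 427.55469925, 190.26876338],
       [  0.        ,   0.        ,   1.        ]]), 'distortion': array([-0.05727894,  0.        ,  0.        ,  0.        ,  0.        ]), 'position': array([1.08912582, 0.73173187, 1.19115957]), 'rotation': array([[-0.77291064,  0.48661441, -0.40720456],
       [ 0.63450807,  0.58976973, -0.49957099],
       [-0.00294152, -0.64449832, -0.76460007]])}
{'K': array([[448.88933645,   0.        , 241.11111861],
       [  0.        , 448.88933645, 192.46578924],
       [  0.        ,   0.        ,   1.        ]]), 'distortion': array([-0.03050558,  0.        ,  0.        ,  0.        ,  0.        ]), 'position': array([0.40353009, 0.01017693, 1.29463107]), 'rotation': array([[ 0.0269147 , -0.99485192,  0.09769978],
       [-0.99963235, -0.02646497,  0.00589641],
       [-0.00328044, -0.09782256, -0.99519847]])}
```

View pics/top0.png

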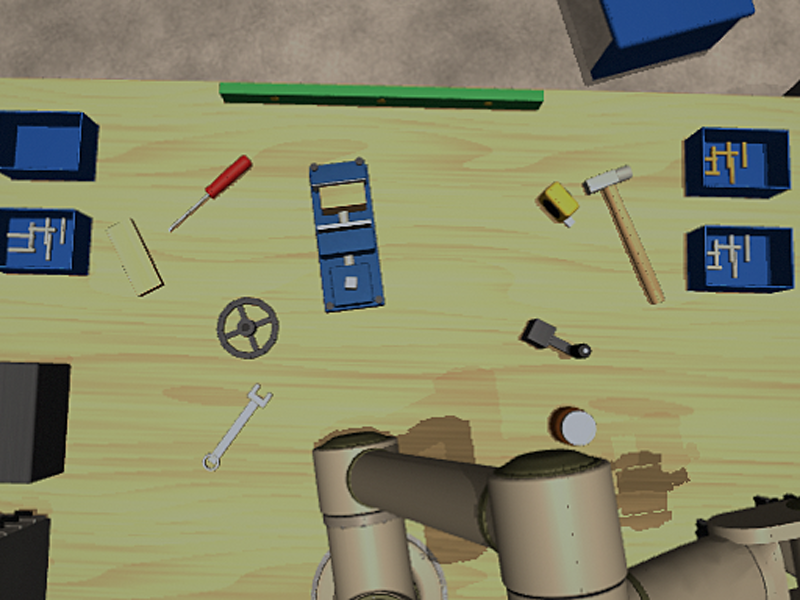

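View pics/scene0.png

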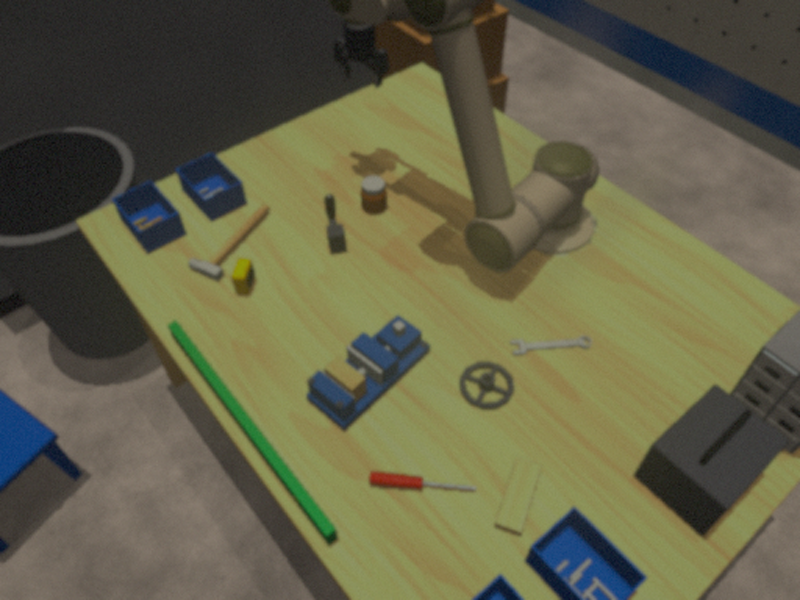

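The top picture shows the vise with its shaft at about (351,283), the crank hub at about (540,333) and its handle at (583,350). The jar at (573,427) is close to the crank. I'll enlarge both.

```bash
python3 - <<'E'
import cv2, numpy as np
def crop(n,x0,y0,w,h,out):
    im=cv2.imread(f"pics/raw_{n}0.png")[y0:y0+h,x0:x0+w]; k=min(800//w,600//h); 
    im=cv2.resize(im,None,fx=k,fy=k,interpolation=cv2.INTER_CUBIC)
    for i in range(0,w,10): cv2.putText(im,str(x0+i),(i*k,8),0,.3,(0,0,255)); im[::4,i*k]=(0,0,255)
    for i in range(0,h,10): cv2.putText(im,str(y0+i),(0,i*k+4),0,.3,(0,0,255)); im[i*k,::4]=(0,0,255)
    cv2.imwrite(out,im)
crop("top",325,195,60,45,"pics/c1.png")
crop("top",190,95,70,110,"pics/c2.png")
crop("top",200,160,60,45,"pics/c2b.png")
crop("scene",195,115,60,50,"pics/c3.png")
crop("scene",190,195,90,80,"pics/c4.png")
E
```

```text
(no output)
```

View pics/c1.png

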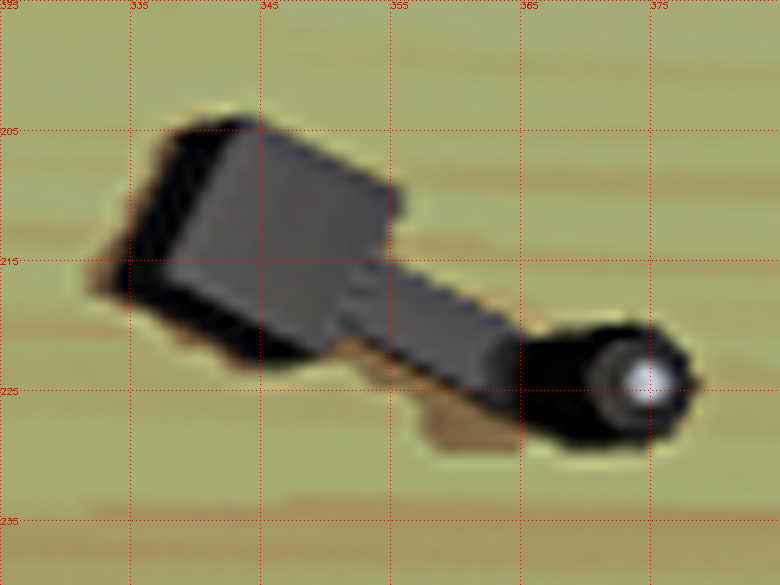

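View pics/c2.png

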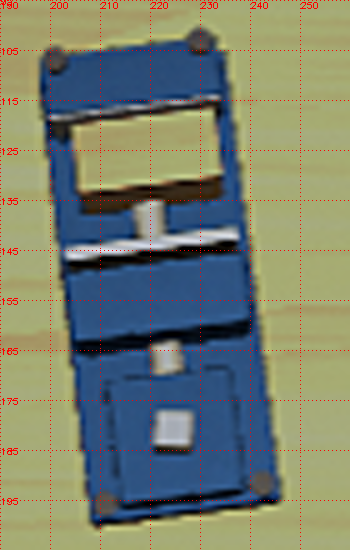

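View pics/c2b.png

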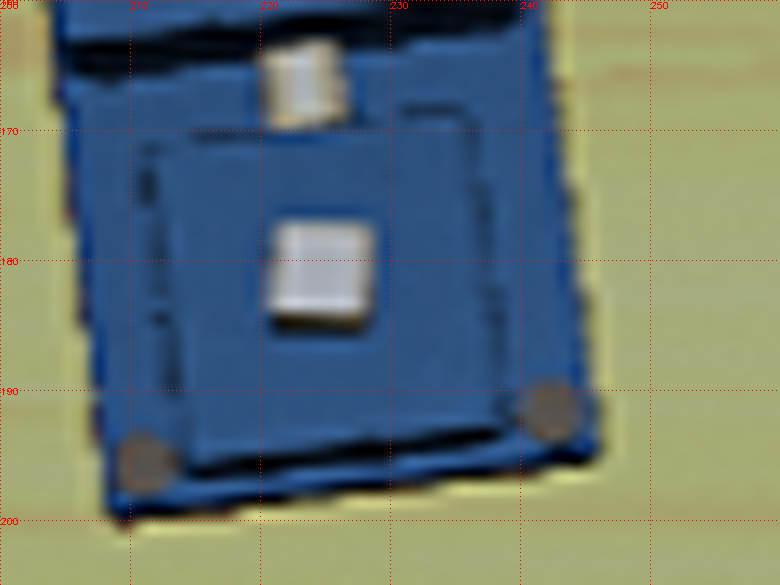

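View pics/c3.png

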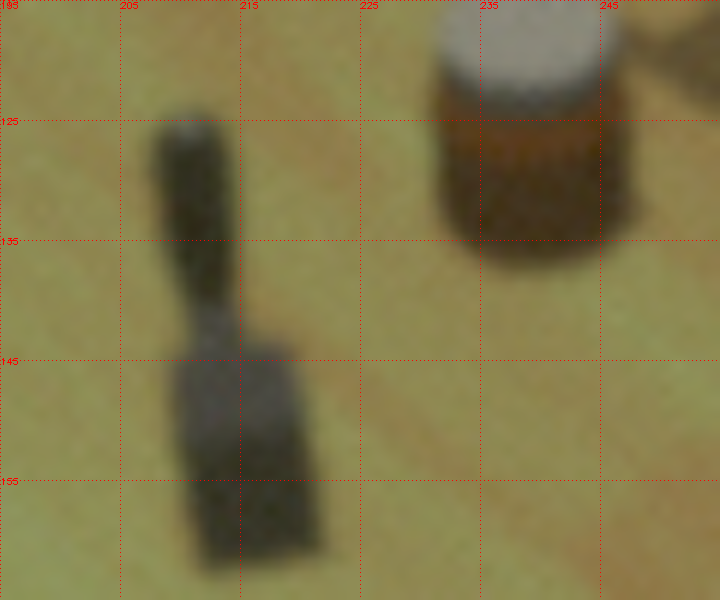

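View pics/c4.png

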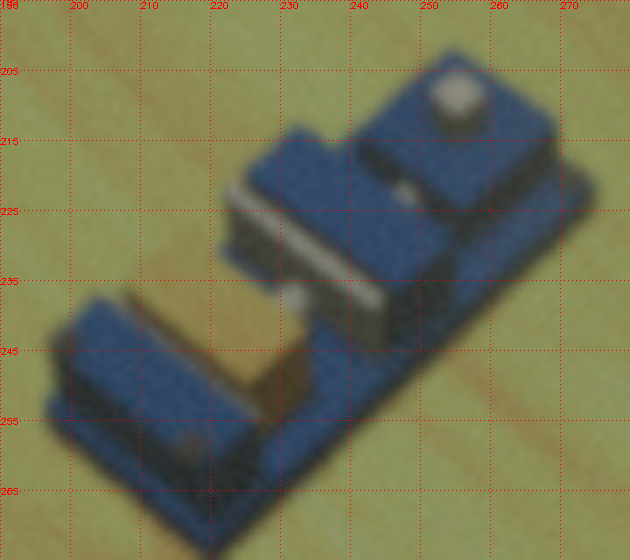

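```bash
cat > h.py <<'E'
import cv2, numpy as np
from rig import imaging
from scipy.optimize import least_squares
def ray(n,uv,z):
    m=imaging.camera_model(n); R=m['rotation'];p=m['position']
    q=cv2.undistortPoints(np.array(uv,float).reshape(-1,1,2),m['K'],m['distortion']).reshape(-1,2)
    d=np.c_[q,np.ones(len(q))]@R.T
    return p+d*((z-p[2])/d[:,2])[:,None]
def proj(n,X):
    m=imaging.camera_model(n); R=m['rotation'].T
    return cv2.projectPoints(np.array(X,float).reshape(-1,3),cv2.Rodrigues(R)[0],-R@m['position'],m['K'],m['distortion'])[0].reshape(-1,2)
def sq(c,th,s,z):
    a=np.radians(th); R=np.array([[np.cos(a),-np.sin(a)],[np.sin(a),np.cos(a)]])
    P=np.array([[1,1],[-1,1],[-1,-1],[1,-1]])*s/2@R.T+c
    return np.c_[P,np.full(4,z)]
def cov(poly,x0,y0,w,h,k=16):
    m=np.zeros((h*k,w*k),np.float32)
    cv2.fillPoly(m,[np.round(((poly-[x0,y0]+.5)*k-.5)*16).astype(np.int32)],1.0,shift=4)
    return cv2.resize(m,(w,h),interpolation=cv2.INTER_AREA)
E
python3 - <<'E'
from h import *
n=12
ims={c:np.mean([imaging.get_image(c).astype(float) for _ in range(n)],0) for c in("top","scene")}
np.savez("avg.npz",**ims)
g=ims["top"]
print(np.round(g[174:188,217:233].mean(2)).astype(int))
print('hub',ray("top",[(343.5,204.5),(355.8,209.5),(350,222.3),(337.7,215.8)],.06).round(4))
print('handle',ray("top",[(374.2,224.6)],.105).round(4), ray("scene",[(211,126.5)],.105).round(4))
print('shaft top', ray("top",[(224.7,180.5)],.086).round(4), ray("scene",[(254.8,208)],.086).round(4))
# feet / corners of the vise bed
print('vise axis near/far', ray("top",[(201,107),(230,103),(211,195.5),(242.5,191.5)],.025).round(4))
E
```

```text
[[ 84  84  84  85  84  83  84  85  85  85  83  83  83  84  85  84]
 [ 85  84  84  84  83  81  82  83  83  83  82  84  84  85  85  85]
 [ 85  84  84  82  80  79  78  78  77  78  79  81  83  84  86  86]
 [ 86  86  85  81 119 160 154 152 149 146 134 105  80  85  85  85]
 [ 85  86  84  85 138 188 181 180 181 184 172 124  78  83  84  85]
 [ 85  84  82  75 126 183 176 174 175 178 166 116  78  84  85  85]
 [ 85  84  80  90 140 181 175 173 174 177 166 118  80  85  86  85]
 [ 86  85  81 102 152 180 174 173 174 178 163 111  80  86  87  86]
 [ 86  85  81 107 158 183 178 177 178 182 159  94  80  84  85  85]
 [ 85  86  84 114 168 194 191 189 189 192 164  91  81  84  85  85]
 [ 85  86  86  68  34  40  45  56  68  75  69  62  85  86  85  85]
 [ 85  84  86  71  37  34  34  33  33  30  42  71  87  85  85  85]
 [ 88  87  86  87  89  90  92  92  92  92  90  89  88  86  85  85]
 [ 86  86  85  85  87  88  88  88  89  88  87  86  87  86  85  86]]
hub [[ 0.4989 -0.2658  0.06  ]
 [ 0.486  -0.2998  0.06  ]
 [ 0.4503 -0.2839  0.06  ]
 [ 0.4673 -0.2499  0.06  ]]
handle [[ 0.4442 -0.3375  0.105 ]] [[ 0.4427 -0.3338  0.105 ]]
shaft top [[0.5536 0.0627 0.086 ]] [[0.5528 0.0647 0.086 ]]
vise axis near/far [[0.7741 0.1407 0.025 ]
 [0.7882 0.057  0.025 ]
 [0.5172 0.103  0.025 ]
 [0.531  0.0138 0.025 ]]
```

```bash
python3 - <<'E'
from h import *
d=np.load("avg.npz")
def fit(n,win,c0,ztop,zbot,s,init,sc=None,mask=None):
    x0,y0,w,h=win; I=d[n].mean(2)[y0:y0+h,x0:x0+w]
    best=None
    for th0 in init:
        def model(p):
            c=p[:2]; A=proj(n,sq(c,p[2]*10,s,ztop)); B=proj(n,sq(c,p[2]*10,s,zbot))
            hull=cv2.convexHull(np.r_[A,B].astype(np.float32)).reshape(-1,2)
            a=cov(A,*win); b=np.clip(cov(hull,*win)-a,0,1)
            M=np.stack([a,b,np.clip(1-a-b,0,1)],-1)
            M=cv2.GaussianBlur(M,(0,0),0.45)
            return M
        def res(p):
            M=model(p).reshape(-1,3); y=I.ravel()
            if mask is not None: M=M*mask.ravel()[:,None]; y=y*mask.ravel()
            k=np.linalg.lstsq(M,y,rcond=None)[0]; return M@k-y
        from scipy.optimize import minimize
        r=minimize(lambda p:(res(p)**2).sum(),[*c0,th0/10],method="Nelder-Mead",options=dict(initial_simplex=np.array([c0+[th0/10],[c0[0]+.003,c0[1],th0/10],[c0[0],c0[1]+.003,th0/10],[c0[0],c0[1],th0/10+.5]])))
        print(n,th0,r.x*[1,1,10],r.fun)
fit("top",(216,173,18,15),[.5536,.0627],.086,.06,.02,[-20,-5,5,20])
fit("scene",(244,198,22,22),[.5528,.0647],.086,.06,.02,[-5,10,30])
fit("top",(328,198,24,30),[.4756,-.2749],.06,0,.04,[-30,-25,-20])
fit("scene",(205,142,22,24),[.4756,-.2749],.06,0,.04,[-30,-25,-20])
E
```

```text
top -20 [ 0.55437216  0.06354011 -1.40747454] 13839.090435336075
top -5 [ 0.55432489  0.06355183 -1.69333685] 13997.611313145335
top 5 [ 0.5542589   0.06345972 -1.10613587] 13921.377939106942
top 20 [ 0.55434441  0.063405   -1.6307033 ] 14137.285292741295
scene -5 [ 0.55283604  0.06537644 -0.55981124] 206565.8851443323
scene 10 [0.55310844 0.06559292 4.63356295] 206721.36665137665
scene 30 [0.55313878 0.06557338 4.44573963] 206729.26527223934
top -30 [  0.47655456  -0.27360165 -25.05159719] 63489.59469147768
top -25 [  0.47660315  -0.27361461 -25.33773591] 64319.78690940458
top -20 [  0.47667325  -0.27370476 -25.60056885] 63959.40581874027
scene -30 [  0.47250729  -0.27674286 -28.42476642] 27120.230875901743
scene -25 [  0.47289906  -0.27666624 -27.54848529] 27313.34310261935
scene -20 [  0.47272717  -0.27670057 -28.00755186] 26984.972367774266
```

```bash
cat > plan.py <<'E'
import sys, numpy as np
from rig import status
# usage: plan.py x y z zyaw n   (zyaw = world heading of tool z; tool y down)
def frame(yaw):
    a=np.radians(yaw); z=np.array([np.cos(a),np.sin(a),0]); y=np.array([0,0,-1.]); return np.c_[np.cross(y,z),y,z]
def st():
    s=status.observe(); R=s['tool_rot']; yaw=np.degrees(np.arctan2(R[1,2],R[0,2]))
    print('t',round(s['time_s'],2),'p',s['position'].round(4),'yaw',round(yaw,2),'tilt',np.degrees(np.arccos(-R[2,1])).round(2),'F',s['ft_force'].round(1),'M',s['wrist_torque'].round(2),'w',round(s['grip_width'],4),'q',s['q'].round(0))
    return s,yaw
if __name__=="__main__":
    s,yaw=st()
    if len(sys.argv)>1:
        x,y,z,ty,n=map(float,sys.argv[1:]); n=int(n); d=np.array([x,y,z])-s['position']; dy=(ty-yaw+180)%360-180
        for i in range(n):
            v=frame(yaw+dy*i/n).T@d/n*100
            print(i,'dx %.2f dy %.2f dz %.2f ay %.2f'%(*v,-dy/n))
E
python3 plan.py .476 -.2745 .18 -26 15
```

```text
t 1.3 p [ 0.2054 -0.5102  0.2313] yaw -68.07 tilt 0.0 F [-0.6  0.9  0.3] M [0.03 0.02 0.02] w 0.0855 q [-80.  22.  74.  -0.  84. -12.]
0 dx -2.26 dy 0.34 dz -0.78 ay -2.80
1 dx -2.30 dy 0.34 dz -0.67 ay -2.80
2 dx -2.33 dy 0.34 dz -0.56 ay -2.80
3 dx -2.35 dy 0.34 dz -0.44 ay -2.80
4 dx -2.37 dy 0.34 dz -0.33 ay -2.80
5 dx -2.38 dy 0.34 dz -0.21 ay -2.80
6 dx -2.39 dy 0.34 dz -0.10 ay -2.80
7 dx -2.39 dy 0.34 dz 0.02 ay -2.80
8 dx -2.39 dy 0.34 dz 0.14 ay -2.80
9 dx -2.38 dy 0.34 dz 0.25 ay -2.80
10 dx -2.36 dy 0.34 dz 0.37 ay -2.80
11 dx -2.34 dy 0.34 dz 0.49 ay -2.80
12 dx -2.32 dy 0.34 dz 0.60 ay -2.80
13 dx -2.28 dy 0.34 dz 0.71 ay -2.80
14 dx -2.25 dy 0.34 dz 0.82 ay -2.80
```

Call:
jog_arm:
  rows:
    - {"hand": 1, "dx": -2.26, "dy": 0.34, "dz": -0.78, "ay": -2.8}
    - {"hand": 1, "dx": -2.3, "dy": 0.34, "dz": -0.67, "ay": -2.8}
    - {"hand": 1, "dx": -2.33, "dy": 0.34, "dz": -0.56, "ay": -2.8}
    - {"hand": 1, "dx": -2.35, "dy": 0.34, "dz": -0.44, "ay": -2.8}
    - {"hand": 1, "dx": -2.37, "dy": 0.34, "dz": -0.33, "ay": -2.8}

```text
invalid input at $.rows[0]: expected keys hand, dx, dy, dz, ax, ay, az
```

Call:
jog_arm:
  rows:
    - {"hand": 1, "dx": -2.38, "dy": 0.34, "dz": -0.21, "ay": -2.8}
    - {"hand": 1, "dx": -2.39, "dy": 0.34, "dz": -0.1, "ay": -2.8}
    - {"hand": 1, "dx": -2.39, "dy": 0.34, "dz": 0.02, "ay": -2.8}
    - {"hand": 1, "dx": -2.39, "dy": 0.34, "dz": 0.14, "ay": -2.8}
    - {"hand": 1, "dx": -2.38, "dy": 0.34, "dz": 0.25, "ay": -2.8}

```text
invalid input at $.rows[0]: expected keys hand, dx, dy, dz, ax, ay, az
```

Call:
jog_arm:
  rows:
    - {"hand": 1, "dx": -2.36, "dy": 0.34, "dz": 0.37, "ay": -2.8}
    - {"hand": 1, "dx": -2.34, "dy": 0.34, "dz": 0.49, "ay": -2.8}
    - {"hand": 1, "dx": -2.32, "dy": 0.34, "dz": 0.6, "ay": -2.8}
    - {"hand": 1, "dx": -2.28, "dy": 0.34, "dz": 0.71, "ay": -2.8}
    - {"hand": 1, "dx": -2.25, "dy": 0.34, "dz": 0.82, "ay": -2.8}

```text
invalid input at $.rows[0]: expected keys hand, dx, dy, dz, ax, ay, az
```

```bash
python3 plan.py .476 -.2745 .1 -26 5; python3 - <<'E'
from rig import imaging
import cv2
a=imaging.get_image("top")[170:260,300:420];b=imaging.get_image("scene")[90:180,160:280]
import numpy as np
cv2.imwrite("pics/a1.png",cv2.resize(np.vstack([a,b])[:,:,::-1],None,fx=3.3,fy=3.3,interpolation=cv2.INTER_CUBIC))
E
```

```text
t 1.3 p [ 0.2054 -0.5102  0.2313] yaw -68.07 tilt 0.0 F [-0.6  0.9  0.3] M [0.03 0.02 0.02] w 0.0855 q [-80.  22.  74.  -0.  84. -12.]
0 dx -6.78 dy 2.63 dz -2.35 ay -8.41
1 dx -7.05 dy 2.63 dz -1.33 ay -8.41
2 dx -7.17 dy 2.63 dz -0.29 ay -8.41
3 dx -7.14 dy 2.63 dz 0.76 ay -8.41
4 dx -6.95 dy 2.63 dz 1.80 ay -8.41
```

View pics/a1.png

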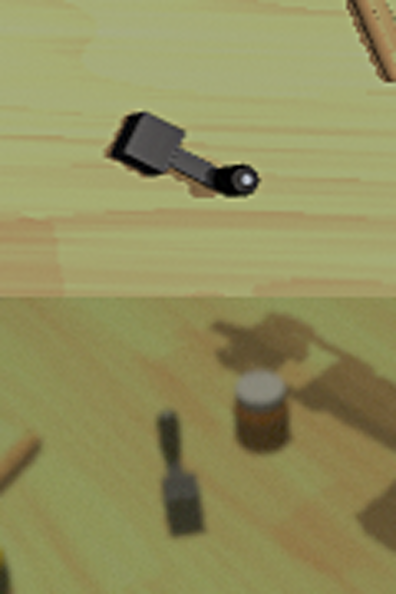

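The calls were refused because every key has to be given, and the picture shows the crank and jar where they were. I'll resend with all the keys.

Call:
jog_arm:
  rows:
    - {"hand": 1, "dx": -2.26, "dy": 0.34, "dz": -0.78, "ax": 0, "ay": -2.8, "az": 0}
    - {"hand": 1, "dx": -2.3, "dy": 0.34, "dz": -0.67, "ax": 0, "ay": -2.8, "az": 0}
    - {"hand": 1, "dx": -2.33, "dy": 0.34, "dz": -0.56, "ax": 0, "ay": -2.8, "az": 0}
    - {"hand": 1, "dx": -2.35, "dy": 0.34, "dz": -0.44, "ax": 0, "ay": -2.8, "az": 0}
    - {"hand": 1, "dx": -2.37, "dy": 0.34, "dz": -0.33, "ax": 0, "ay": -2.8, "az": 0}

```text
time_s: 1.82
position: [0.2965, -0.4309, 0.2142]
tool_rot: [[-0.808, 0.0, 0.589], [-0.589, -0.0, -0.808], [0.0, -1.0, 0.0]]
ft_force: [-0.3, -0.6, 0.2]
grip_width: 0.0851
```

Call:
jog_arm:
  rows:
    - {"hand": 1, "dx": -2.38, "dy": 0.34, "dz": -0.21, "ax": 0, "ay": -2.8, "az": 0}
    - {"hand": 1, "dx": -2.39, "dy": 0.34, "dz": -0.1, "ax": 0, "ay": -2.8, "az": 0}
    - {"hand": 1, "dx": -2.39, "dy": 0.34, "dz": 0.02, "ax": 0, "ay": -2.8, "az": 0}
    - {"hand": 1, "dx": -2.39, "dy": 0.34, "dz": 0.14, "ax": 0, "ay": -2.8, "az": 0}
    - {"hand": 1, "dx": -2.38, "dy": 0.34, "dz": 0.25, "ax": 0, "ay": -2.8, "az": 0}

```text
time_s: 2.23
position: [0.3867, -0.3523, 0.1973]
tool_rot: [[-0.642, 0.0, 0.767], [-0.767, -0.0, -0.642], [0.0, -1.0, 0.0]]
ft_force: [-0.1, 0.3, 0.4]
grip_width: 0.0855
```

Call:
jog_arm:
  rows:
    - {"hand": 1, "dx": -2.36, "dy": 0.34, "dz": 0.37, "ax": 0, "ay": -2.8, "az": 0}
    - {"hand": 1, "dx": -2.34, "dy": 0.34, "dz": 0.49, "ax": 0, "ay": -2.8, "az": 0}
    - {"hand": 1, "dx": -2.32, "dy": 0.34, "dz": 0.6, "ax": 0, "ay": -2.8, "az": 0}
    - {"hand": 1, "dx": -2.28, "dy": 0.34, "dz": 0.71, "ax": 0, "ay": -2.8, "az": 0}
    - {"hand": 1, "dx": -2.25, "dy": 0.34, "dz": 0.82, "ax": 0, "ay": -2.8, "az": 0}

```text
time_s: 2.65
position: [0.477, -0.2738, 0.1802]
tool_rot: [[-0.437, 0.0, 0.899], [-0.899, -0.0, -0.437], [0.0, -1.0, 0.0]]
ft_force: [-0.8, -0.1, -0.2]
grip_width: 0.0851
```

```bash
python3 - <<'E'
from rig import imaging
import cv2
import numpy as np
a=imaging.get_image("top")[170:260,300:420];b=imaging.get_image("scene")[90:180,160:280]
cv2.imwrite("pics/a2.png",cv2.resize(np.vstack([a,b])[:,:,::-1],None,fx=3.3,fy=3.3,interpolation=cv2.INTER_CUBIC))
E
python3 plan.py .476 -.2745 .1 -26 5
```

```text
t 2.75 p [ 0.4777 -0.2725  0.1798] yaw -25.8 tilt 0.06 F [-0.7  0.2  0. ] M [ 0.06  0.   -0.  ] w 0.0853 q [-42.  24.  79.   0.  76. -16.]
0 dx 0.05 dy 1.60 dz -0.01 ay 0.04
1 dx 0.05 dy 1.60 dz -0.01 ay 0.04
2 dx 0.05 dy 1.60 dz -0.01 ay 0.04
3 dx 0.05 dy 1.60 dz -0.01 ay 0.04
4 dx 0.05 dy 1.60 dz -0.01 ay 0.04
```

View pics/a2.png

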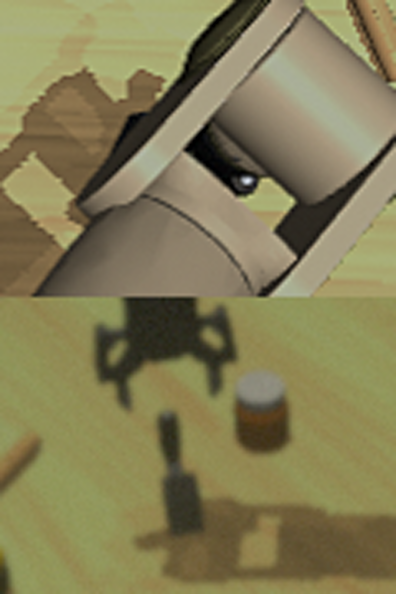

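The picture shows the open gripper above the crank, with its fingers on either side of the hub. I'll go down and grip.

Call:
jog_arm:
  rows:
    - {"hand": 1, "dx": 0.05, "dy": 1.6, "dz": 0, "ax": 0, "ay": 0.04, "az": 0}
    - {"hand": 1, "dx": 0.05, "dy": 1.6, "dz": 0, "ax": 0, "ay": 0.04, "az": 0}
    - {"hand": 1, "dx": 0.05, "dy": 1.6, "dz": 0, "ax": 0, "ay": 0.04, "az": 0}
    - {"hand": 1, "dx": 0.05, "dy": 1.6, "dz": 0, "ax": 0, "ay": 0.04, "az": 0}
    - {"hand": 1, "dx": 0.05, "dy": 1.6, "dz": 0, "ax": 0, "ay": 0.04, "az": 0}

```text
time_s: 3.17
position: [0.4746, -0.2775, 0.0998]
tool_rot: [[-0.444, 0.0, 0.896], [-0.896, -0.0, -0.444], [0.0, -1.0, 0.0]]
ft_force: [0.2, 0.5, -0.3]
grip_width: 0.0853
```

Call:
jog_arm:
  rows:
    - {"hand": 1, "dx": 0, "dy": 1.55, "dz": 0, "ax": 0, "ay": 0, "az": 0}
    - {"hand": 1, "dx": 0, "dy": 1.55, "dz": 0, "ax": 0, "ay": 0, "az": 0}
    - {"hand": 1, "dx": 0, "dy": 1.55, "dz": 0, "ax": 0, "ay": 0, "az": 0}
    - {"hand": 1, "dx": 0, "dy": 1.55, "dz": 0, "ax": 0, "ay": 0, "az": 0}
    - {"hand": 1, "dx": 0, "dy": 1.4, "dz": 0, "ax": 0, "ay": 0, "az": 0}

```text
time_s: 3.58
position: [0.4746, -0.2775, 0.0236]
tool_rot: [[-0.444, -0.0, 0.896], [-0.896, -0.0, -0.444], [0.0, -1.0, -0.0]]
ft_force: [0.6, -0.3, -0.2]
grip_width: 0.0852
```

Call:
jog_arm:
  rows:
    - {"hand": 0.4, "dx": 0, "dy": 0, "dz": 0, "ax": 0, "ay": 0, "az": 0}
    - {"hand": 0.2, "dx": 0, "dy": 0, "dz": 0, "ax": 0, "ay": 0, "az": 0}
    - {"hand": 0, "dx": 0, "dy": 0, "dz": 0, "ax": 0, "ay": 0, "az": 0}
    - {"hand": 0, "dx": 0, "dy": 0, "dz": 0, "ax": 0, "ay": 0, "az": 0}
    - {"hand": 0, "dx": 0, "dy": 0, "dz": 0, "ax": 0, "ay": 0, "az": 0}
  newtons: 60

```text
time_s: 4.0
position: [0.4754, -0.2774, 0.0255]
tool_rot: [[-0.443, 0.001, 0.897], [-0.897, -0.002, -0.443], [0.001, -1.0, 0.002]]
ft_force: [-1.1, -0.2, 5.7]
grip_width: 0.0392
```

```bash
python3 plan.py; python3 - <<'E'
from rig import imaging
import cv2
import numpy as np
b=imaging.get_image("scene")[90:180,160:280]
cv2.imwrite("pics/a3.png",cv2.resize(b[:,:,::-1],None,fx=6,fy=6,interpolation=cv2.INTER_CUBIC))
E
```

```text
t 4.0 p [ 0.4754 -0.2774  0.0255] yaw -26.27 tilt 0.12 F [-1.1 -0.2  5.7] M [-0.03  0.23  0.  ] w 0.0392 q [-43.  35.  90.  -0.  55. -16.]
```

View pics/a3.png

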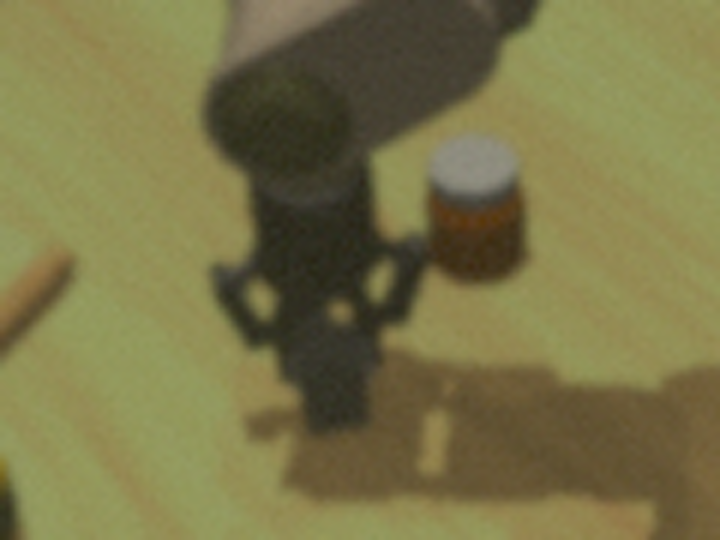

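Gripped at 39 mm; the picture shows the fingers on the hub and the jar untouched. I'll lift and carry it to the shaft.

Call:
jog_arm:
  rows:
    - {"hand": 0, "dx": 0, "dy": -2.4, "dz": 0, "ax": 0, "ay": 0, "az": 0}
    - {"hand": 0, "dx": 0, "dy": -2.4, "dz": 0, "ax": 0, "ay": 0, "az": 0}
    - {"hand": 0, "dx": 0, "dy": -2.4, "dz": 0, "ax": 0, "ay": 0, "az": 0}
    - {"hand": 0, "dx": 0, "dy": -2.4, "dz": 0, "ax": 0, "ay": 0, "az": 0}
    - {"hand": 0, "dx": 0, "dy": -2.4, "dz": 0, "ax": 0, "ay": 0, "az": 0}

```text
time_s: 4.47
position: [0.4746, -0.2764, 0.1452]
tool_rot: [[-0.443, -0.001, 0.897], [-0.897, 0.001, -0.443], [-0.0, -1.0, -0.001]]
ft_force: [-0.3, -0.5, -4.5]
grip_width: 0.0392
```

```bash
python3 plan.py .554 .062 .145 -1.4 15
```

```text
t 4.47 p [ 0.4746 -0.2764  0.1452] yaw -26.27 tilt 0.07 F [-0.3 -0.5 -4.5] M [-0.   -0.09  0.02] w 0.0392 q [-43.  26.  82.   0.  72. -16.]
0 dx -2.26 dy 0.00 dz -0.52 ay -1.66
1 dx -2.27 dy 0.00 dz -0.46 ay -1.66
2 dx -2.28 dy 0.00 dz -0.39 ay -1.66
3 dx -2.29 dy 0.00 dz -0.33 ay -1.66
4 dx -2.30 dy 0.00 dz -0.26 ay -1.66
5 dx -2.31 dy 0.00 dz -0.19 ay -1.66
6 dx -2.31 dy 0.00 dz -0.13 ay -1.66
7 dx -2.32 dy 0.00 dz -0.06 ay -1.66
8 dx -2.32 dy 0.00 dz 0.01 ay -1.66
9 dx -2.32 dy 0.00 dz 0.08 ay -1.66
10 dx -2.31 dy 0.00 dz 0.14 ay -1.66
11 dx -2.31 dy 0.00 dz 0.21 ay -1.66
12 dx -2.30 dy 0.00 dz 0.28 ay -1.66
13 dx -2.29 dy 0.00 dz 0.34 ay -1.66
14 dx -2.28 dy 0.00 dz 0.41 ay -1.66
```

Call:
jog_arm:
  rows:
    - {"hand": 0, "dx": -2.26, "dy": 0, "dz": -0.52, "ax": 0, "ay": -1.66, "az": 0}
    - {"hand": 0, "dx": -2.27, "dy": 0, "dz": -0.46, "ax": 0, "ay": -1.66, "az": 0}
    - {"hand": 0, "dx": -2.28, "dy": 0, "dz": -0.39, "ax": 0, "ay": -1.66, "az": 0}
    - {"hand": 0, "dx": -2.29, "dy": 0, "dz": -0.33, "ax": 0, "ay": -1.66, "az": 0}
    - {"hand": 0, "dx": -2.3, "dy": 0, "dz": -0.26, "ax": 0, "ay": -1.66, "az": 0}

```text
time_s: 4.88
position: [0.5011, -0.1628, 0.1441]
tool_rot: [[-0.307, -0.001, 0.952], [-0.952, 0.001, -0.307], [-0.0, -1.0, -0.001]]
ft_force: [0.9, 0.2, -5.1]
grip_width: 0.0392
```

Call:
jog_arm:
  rows:
    - {"hand": 0, "dx": -2.31, "dy": 0, "dz": -0.19, "ax": 0, "ay": -1.66, "az": 0}
    - {"hand": 0, "dx": -2.31, "dy": 0, "dz": -0.13, "ax": 0, "ay": -1.66, "az": 0}
    - {"hand": 0, "dx": -2.32, "dy": 0, "dz": -0.06, "ax": 0, "ay": -1.66, "az": 0}
    - {"hand": 0, "dx": -2.32, "dy": 0, "dz": 0.01, "ax": 0, "ay": -1.66, "az": 0}
    - {"hand": 0, "dx": -2.32, "dy": 0, "dz": 0.08, "ax": 0, "ay": -1.66, "az": 0}

```text
time_s: 5.3
position: [0.5276, -0.05, 0.1441]
tool_rot: [[-0.167, -0.001, 0.986], [-0.986, 0.0, -0.167], [-0.0, -1.0, -0.001]]
ft_force: [0.3, -0.5, -5.2]
grip_width: 0.039
```

Call:
jog_arm:
  rows:
    - {"hand": 0, "dx": -2.31, "dy": 0, "dz": 0.14, "ax": 0, "ay": -1.66, "az": 0}
    - {"hand": 0, "dx": -2.31, "dy": 0, "dz": 0.21, "ax": 0, "ay": -1.66, "az": 0}
    - {"hand": 0, "dx": -2.3, "dy": 0, "dz": 0.28, "ax": 0, "ay": -1.66, "az": 0}
    - {"hand": 0, "dx": -2.29, "dy": 0, "dz": 0.34, "ax": 0, "ay": -1.66, "az": 0}
    - {"hand": 0, "dx": -2.28, "dy": 0, "dz": 0.41, "ax": 0, "ay": -1.66, "az": 0}

```text
time_s: 5.72
position: [0.554, 0.0627, 0.144]
tool_rot: [[-0.022, -0.001, 1.0], [-1.0, 0.0, -0.022], [-0.0, -1.0, -0.001]]
ft_force: [0.0, -0.5, -4.9]
grip_width: 0.039
```

```bash
cat > shot.py <<'E'
import sys,cv2,numpy as np
from rig import imaging
def shot(n,x0,y0,w,h,out,N=4):
    im=np.mean([imaging.get_image(n).astype(float) for _ in range(N)],0); np.save(out.replace('.png','.npy'),im)
    im=im[y0:y0+h,x0:x0+w,::-1].clip(0,255).astype(np.uint8); k=min(800//w,600//h)
    im=cv2.convertScaleAbs(cv2.resize(im,None,fx=k,fy=k,interpolation=cv2.INTER_CUBIC),alpha=1.5)
    for i in range(0,w,10): cv2.putText(im,str(x0+i),(i*k,8),0,.3,(0,0,255)); im[::4,i*k]=(0,0,255)
    for i in range(0,h,10): cv2.putText(im,str(y0+i),(0,i*k+4),0,.3,(0,0,255)); im[i*k,::4]=(0,0,255)
    cv2.imwrite(out,im)
if __name__=="__main__": shot(sys.argv[1],*map(int,sys.argv[2:6]),sys.argv[6])
E
python3 plan.py; python3 shot.py scene 215 150 80 80 pics/s1.png;python3 shot.py top 180 140 80 80 pics/t1.png; python3 plan.py
```

```text
t 5.72 p [0.554  0.0627 0.144 ] yaw -1.28 tilt 0.08 F [ 0.  -0.5 -4.9] M [-0.01 -0.03  0.06] w 0.039 q [-6. 27. 81.  0. 72. -4.]
t 6.12 p [0.5542 0.0606 0.1443] yaw -1.44 tilt 0.02 F [ 0.  -0.2 -6.1] M [ 0.06 -0.04 -0.06] w 0.0387 q [-6. 27. 81. -0. 72. -4.]
```

View pics/s1.png

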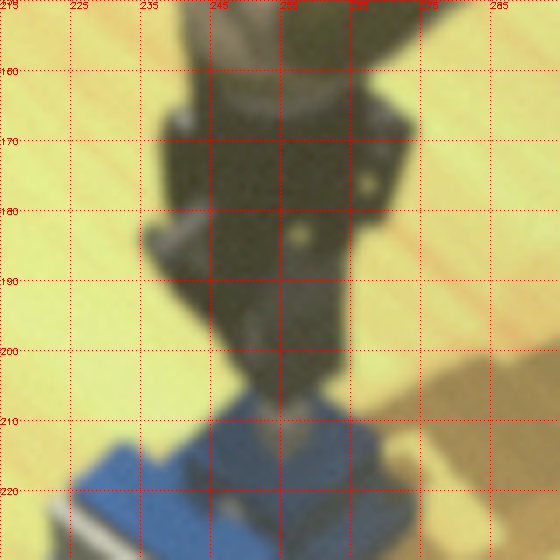

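View pics/t1.png

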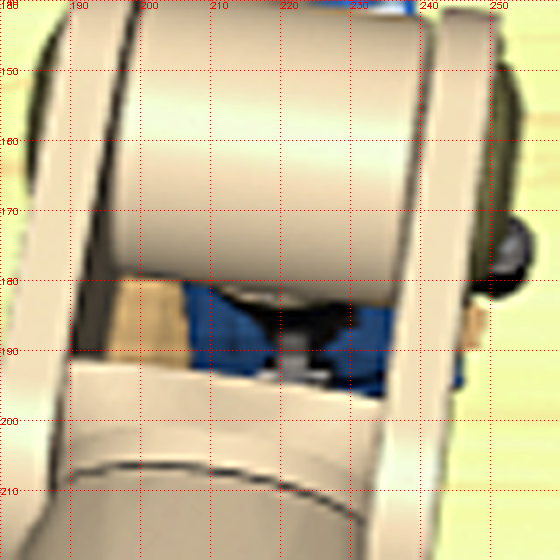

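```bash
python3 - <<'E'
from h import *
im=np.load("pics/t1.npy"); x0,y0,w,h=240,165,22,22
c=cv2.resize(im[y0:y0+h,x0:x0+w,::-1].clip(0,255).astype(np.uint8),None,fx=25,fy=25,interpolation=cv2.INTER_NEAREST)
for i in range(0,w,5): cv2.putText(c,str(x0+i),(i*25,8),0,.3,(0,0,255)); c[::4,i*25]=(0,0,255)
for i in range(0,h,5): cv2.putText(c,str(y0+i),(0,i*25+8),0,.3,(0,0,255)); c[i*25,::4]=(0,0,255)
cv2.imwrite("pics/t1h.png",c)
a=np.load("pics/s1.npy"); x0,y0,w,h=235,175,45,50; k=12
c=cv2.convertScaleAbs(cv2.resize(a[y0:y0+h,x0:x0+w,::-1].clip(0,255).astype(np.uint8),None,fx=k,fy=k,interpolation=cv2.INTER_CUBIC),alpha=2.2)
def draw(P,col,close=True): cv2.polylines(c,[np.round((proj("scene",P)-[x0,y0]+.5)*k).astype(np.int32)],close,col,1)
for (cx,cy),col in (((.5542,.0606),(0,0,255)),((.5542,.0649),(0,255,0))):
    A=sq([cx,cy],-1.4,.04,.1188); B=sq([cx,cy],-1.4,.04,.1788); draw(A,col); draw(B,col)
    for i in range(4): draw([A[i],B[i]],col,False)
draw(sq([.553,.0655],-1.4,.02,.086),(255,255,0)); draw(sq([.553,.0655],-1.4,.02,.06),(255,255,0))
cv2.imwrite("pics/s1o.png",c)
E
```

```text
(no output)
```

View pics/t1h.png

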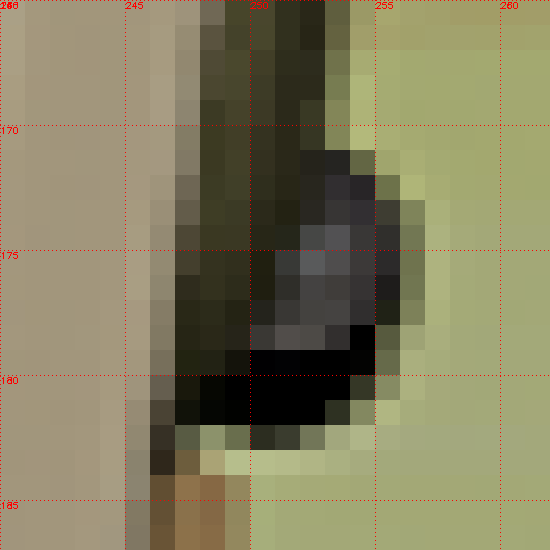

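View pics/s1o.png

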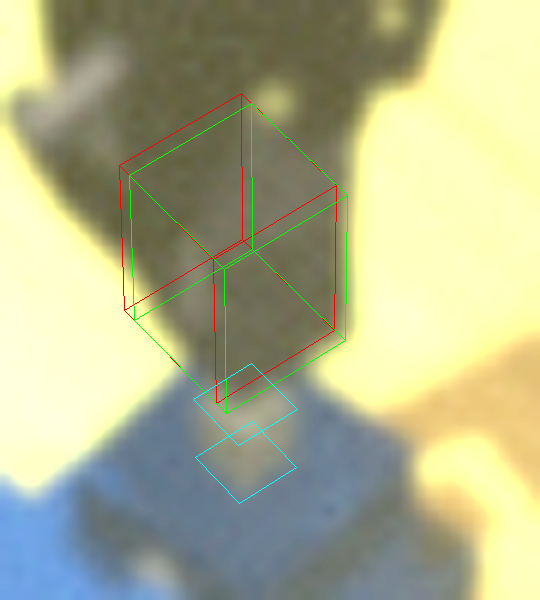

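```bash
python3 - <<'E'
from h import *
print(ray("top",[(251.15,176.3),(375-.8,224.6)],.2238)[0], ray("top",[(374.2,224.6)],.105))
c=np.array([.5542,.0]);a=np.radians(-91.4)
for hy in (.0606,.0649):
    t=np.linspace(0,2*np.pi,200); H=np.array([.5542,hy])+.07*np.array([np.cos(a),np.sin(a)])
    P=proj("top",np.c_[H[0]+.013*np.cos(t),H[1]+.013*np.sin(t),0*t+.2238]); print(hy,P.min(0),P.max(0))
# finer scene fit: hub silhouette cols 248-268 below row 195
a=np.load("pics/s1.npy").mean(2); print(a[196:214,240:272].round().astype(int))
E
```

```text
[ 0.5483569  -0.00656691  0.2238    ] [[ 0.44418196 -0.3375443   0.105     ]]
0.0606 [246.95880888 169.28006663] [257.76328781 179.98939637]
0.0649 [245.17248515 169.23325597] [255.97676908 179.94227549]
[[133 129 120 105  83  65  49  43  46  46  55  54  51  48  50  50  49  46
   45  46  46  50  50  63  92 119 128 129 127 128 128 128]
 [133 133 129 122 107  83  62  45  45  49  55  58  52  48  46  46  46  48
   44  47  48  47  51  62  92 119 129 129 127 128 128 128]
 [133 132 133 130 122 103  78  54  46  47  54  58  51  46  48  46  47  47
   47  46  48  48  47  62  90 117 128 132 128 128 128 127]
 [132 133 133 133 130 118  96  68  49  48  56  57  52  48  44  47  45  46
   47  47  48  46  48  60  90 117 130 132 132 131 129 127]
 [135 132 133 134 131 127 110  80  55  50  56  56  53  49  49  45  48  47
   47  48  46  48  49  60  90 118 130 133 133 132 130 129]
 [134 134 132 132 132 130 117  93  67  54  53  54  51  49  48  48  49  47
   48  45  46  48  50  65  89 116 130 133 132 134 132 129]
 [134 134 132 133 132 131 124 108  83  63  51  50  48  46  48  46  48  48
   45  47  48  48  55  7
[... 798 characters left out ...]
9  93 105 109 105 100  95  89  85]
 [136 135 133 127 116  98  76  63  56  55  58  63  68  73  73  74  74  72
   71  64  59  58  56  65  74  84  92  89  88  85  86  86]
 [137 134 128 115  96  76  62  57  57  56  56  60  64  69  74  78  76  69
   66  64  60  57  59  60  61  66  73  77  80  83  86  87]
 [132 129 115  94  74  63  58  56  56  56  56  59  62  66  68  71  71  68
   67  62  59  59  61  60  57  62  61  65  72  80  86  92]
 [124 113  95  74  62  56  56  56  56  56  56  57  61  63  62  67  66  64
   64  60  60  58  62  59  60  59  60  63  65  78  94 105]
 [106  92  76  64  59  57  55  57  56  54  57  56  60  62  64  66  65  64
   62  60  59  60  60  60  58  59  60  58  64  82 104 113]]
```

```bash
python3 - <<'E'
from h import *
for hx in (.5522,.5542):
  for hy in (.0606,.0649):
    for z in (.1168,.1188,.1208):
        print(hx,hy,z,proj("scene",np.r_[sq([hx,hy],-1.4,.04,z)]).round(2).tolist())
E
```

```text
0.5522 0.0606 0.1168 [[252.96, 208.16], [262.82, 202.08], [255.17, 194.52], [245.38, 200.43]]
0.5522 0.0606 0.1188 [[252.96, 207.77], [262.83, 201.69], [255.17, 194.13], [245.36, 200.04]]
0.5522 0.0606 0.1208 [[252.95, 207.39], [262.83, 201.3], [255.17, 193.74], [245.35, 199.65]]
0.5522 0.0649 0.1168 [[253.82, 208.99], [263.68, 202.89], [256.01, 195.31], [246.21, 201.23]]
0.5522 0.0649 0.1188 [[253.81, 208.6], [263.69, 202.5], [256.01, 194.92], [246.19, 200.85]]
0.5522 0.0649 0.1208 [[253.81, 208.22], [263.69, 202.11], [256.01, 194.53], [246.18, 200.46]]
0.5542 0.0606 0.1168 [[252.47, 208.48], [262.34, 202.39], [254.7, 194.82], [244.89, 200.74]]
0.5542 0.0606 0.1188 [[252.47, 208.09], [262.35, 202.0], [254.7, 194.43], [244.87, 200.35]]
0.5542 0.0606 0.1208 [[252.46, 207.71], [262.35, 201.61], [254.69, 194.04], [244.86, 199.96]]
0.5542 0.0649 0.1168 [[253.33, 209.31], [263.2, 203.2], [255.54, 195.61], [245.72, 201.54]]
0.5542 0.0649 0.1188 [[253.32, 208.92], [263.21, 202.81], [255.53, 195.22], [245.71, 201.15]]
0.5542 0.0649 0.1208 [[253.32, 208.54], [263.21, 202.42], [255.53, 194.83], [245.69, 200.77]]
```

```bash
python3 plan.py .5553 .0600 .115 -1.4 5
```

```text
t 6.12 p [0.5542 0.0606 0.1443] yaw -1.44 tilt 0.02 F [ 0.  -0.2 -6.1] M [ 0.06 -0.04 -0.06] w 0.0387 q [-6. 27. 81. -0. 72. -4.]
0 dx 0.01 dy 0.59 dz 0.02 ay -0.01
1 dx 0.01 dy 0.59 dz 0.02 ay -0.01
2 dx 0.01 dy 0.59 dz 0.02 ay -0.01
3 dx 0.01 dy 0.59 dz 0.02 ay -0.01
4 dx 0.01 dy 0.59 dz 0.02 ay -0.01
```

Call:
jog_arm:
  rows:
    - {"hand": 0, "dx": 0.01, "dy": 0.6, "dz": 0.02, "ax": 0, "ay": 0, "az": 0}
    - {"hand": 0, "dx": 0.01, "dy": 0.6, "dz": 0.02, "ax": 0, "ay": 0, "az": 0}
    - {"hand": 0, "dx": 0.01, "dy": 0.6, "dz": 0.02, "ax": 0, "ay": 0, "az": 0}
    - {"hand": 0, "dx": 0.01, "dy": 0.6, "dz": 0.02, "ax": 0, "ay": 0, "az": 0}
    - {"hand": 0, "dx": 0.01, "dy": 0.5, "dz": 0.02, "ax": 0, "ay": 0, "az": 0}

```text
time_s: 6.53
position: [0.5552, 0.0608, 0.1143]
tool_rot: [[-0.024, -0.001, 1.0], [-1.0, 0.0, -0.024], [-0.0, -1.0, -0.001]]
ft_force: [0.4, 0.4, -5.5]
grip_width: 0.0396
```

Call:
jog_arm:
  rows:
    - {"hand": 0, "dx": 0, "dy": 0.06, "dz": 0, "ax": 0, "ay": 0, "az": 0}
    - {"hand": 0, "dx": 0, "dy": 0.06, "dz": 0, "ax": 0, "ay": 0, "az": 0}
    - {"hand": 0, "dx": 0, "dy": 0.06, "dz": 0, "ax": 0, "ay": 0, "az": 0}
    - {"hand": 0, "dx": 0, "dy": 0.06, "dz": 0, "ax": 0, "ay": 0, "az": 0}
    - {"hand": 0, "dx": 0, "dy": 0.06, "dz": 0, "ax": 0, "ay": 0, "az": 0}

```text
time_s: 6.95
position: [0.5555, 0.0609, 0.1125]
tool_rot: [[-0.024, 0.001, 1.0], [-1.0, -0.0, -0.024], [0.0, -1.0, 0.001]]
ft_force: [-0.0, -0.4, -5.2]
grip_width: 0.0394
```

Call:
jog_arm:
  rows:
    - {"hand": 0, "dx": 0.04, "dy": 0.06, "dz": 0, "ax": 0, "ay": 0, "az": 0}
    - {"hand": 0, "dx": 0, "dy": 0.06, "dz": 0, "ax": 0, "ay": 0, "az": 0}
    - {"hand": 0, "dx": 0, "dy": 0.06, "dz": 0, "ax": 0, "ay": 0, "az": 0}
    - {"hand": 0, "dx": 0, "dy": 0.06, "dz": 0, "ax": 0, "ay": 0, "az": 0}
    - {"hand": 0, "dx": 0, "dy": 0, "dz": 0, "ax": 0, "ay": 0, "az": 0}

```text
time_s: 7.37
position: [0.5556, 0.0605, 0.1111]
tool_rot: [[-0.024, 0.001, 1.0], [-1.0, -0.0, -0.024], [0.0, -1.0, 0.001]]
ft_force: [-3.2, -0.2, 6.5]
grip_width: 0.039
```

Contact with the shaft top at about 11 N. There is some −x force, so I'll start with a gentle search that way.

Call:
jog_arm:
  rows:
    - {"hand": 0, "dx": 0, "dy": 0, "dz": -0.03, "ax": 0, "ay": 0, "az": 0}
    - {"hand": 0, "dx": 0, "dy": 0, "dz": -0.03, "ax": 0, "ay": 0, "az": 0}
    - {"hand": 0, "dx": 0, "dy": 0, "dz": -0.03, "ax": 0, "ay": 0, "az": 0}
    - {"hand": 0, "dx": 0, "dy": 0, "dz": -0.03, "ax": 0, "ay": 0, "az": 0}
    - {"hand": 0, "dx": 0, "dy": 0, "dz": 0, "ax": 0, "ay": 0, "az": 0}

```text
time_s: 7.78
position: [0.5553, 0.0605, 0.1112]
tool_rot: [[-0.024, 0.004, 1.0], [-1.0, -0.0, -0.024], [0.0, -1.0, 0.004]]
ft_force: [1.3, -0.5, 4.8]
grip_width: 0.039
```

Call:
jog_arm:
  rows:
    - {"hand": 0, "dx": 0, "dy": -0.04, "dz": -0.03, "ax": 0, "ay": 0, "az": 0}
    - {"hand": 0, "dx": 0, "dy": 0, "dz": -0.03, "ax": 0, "ay": 0, "az": 0}
    - {"hand": 0, "dx": 0, "dy": 0, "dz": -0.03, "ax": 0, "ay": 0, "az": 0}
    - {"hand": 0, "dx": 0, "dy": 0, "dz": 0, "ax": 0, "ay": 0, "az": 0}
    - {"hand": 0, "dx": 0, "dy": 0, "dz": 0, "ax": 0, "ay": 0, "az": 0}

```text
time_s: 8.2
position: [0.553, 0.0606, 0.1097]
tool_rot: [[-0.024, -0.001, 1.0], [-1.0, 0.0, -0.024], [-0.0, -1.0, -0.001]]
ft_force: [2.2, -0.1, -3.5]
grip_width: 0.039
```

```bash
python3 plan.py; python3 shot.py scene 235 175 45 50 pics/s2.png; python3 plan.py
```

```text
t 8.2 p [0.553  0.0606 0.1097] yaw -1.36 tilt 0.06 F [ 2.2 -0.1 -3.5] M [-0.01 -0.55 -0.01] w 0.039 q [-6. 29. 84. -0. 67. -5.]
t 8.4 p [0.553  0.0606 0.1098] yaw -1.37 tilt 0.06 F [ 3.2 -0.4 -6.1] M [-0.01 -0.57 -0.02] w 0.0391 q [-6. 29. 84. -0. 67. -5.]
```

View pics/s2.png

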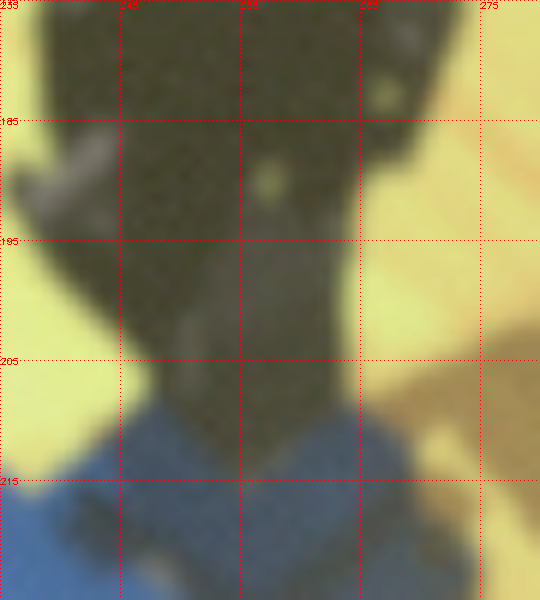

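The scene picture shows the hub bottom corner at about (255,214), covering the shaft. Together with the z drop and the sideways-only force, the socket seems to have caught the shaft. I'll ease back in +x and push down gently.

Call:
jog_arm:
  rows:
    - {"hand": 0, "dx": 0, "dy": 0, "dz": 0.03, "ax": 0, "ay": 0, "az": 0}
    - {"hand": 0, "dx": 0, "dy": 0.05, "dz": 0.03, "ax": 0, "ay": 0, "az": 0}
    - {"hand": 0, "dx": 0, "dy": 0.1, "dz": 0, "ax": 0, "ay": 0, "az": 0}
    - {"hand": 0, "dx": 0, "dy": 0.1, "dz": 0, "ax": 0, "ay": 0, "az": 0}
    - {"hand": 0, "dx": 0, "dy": 0.1, "dz": 0, "ax": 0, "ay": 0, "az": 0}

```text
time_s: 8.82
position: [0.5536, 0.0606, 0.1066]
tool_rot: [[-0.024, -0.001, 1.0], [-1.0, 0.0, -0.024], [-0.0, -1.0, -0.001]]
ft_force: [0.6, -0.3, -5.0]
grip_width: 0.0394
```

Call:
jog_arm:
  rows:
    - {"hand": 0, "dx": 0, "dy": 0.18, "dz": 0, "ax": 0, "ay": 0, "az": 0}
    - {"hand": 0, "dx": 0, "dy": 0.18, "dz": 0, "ax": 0, "ay": 0, "az": 0}
    - {"hand": 0, "dx": 0, "dy": 0.18, "dz": 0, "ax": 0, "ay": 0, "az": 0}
    - {"hand": 0, "dx": 0, "dy": 0.18, "dz": 0, "ax": 0, "ay": 0, "az": 0}
    - {"hand": 0, "dx": 0, "dy": 0.18, "dz": 0, "ax": 0, "ay": 0, "az": 0}

```text
time_s: 9.23
position: [0.5538, 0.0606, 0.0976]
tool_rot: [[-0.024, -0.0, 1.0], [-1.0, 0.0, -0.024], [-0.0, -1.0, -0.0]]
ft_force: [0.5, 0.2, -6.1]
grip_width: 0.0391
```

Call:
jog_arm:
  rows:
    - {"hand": 0, "dx": 0, "dy": 0.18, "dz": 0, "ax": 0, "ay": 0, "az": 0}
    - {"hand": 0, "dx": 0, "dy": 0.18, "dz": 0, "ax": 0, "ay": 0, "az": 0}
    - {"hand": 0, "dx": 0, "dy": 0.18, "dz": 0, "ax": 0, "ay": 0, "az": 0}
    - {"hand": 0, "dx": 0, "dy": 0.18, "dz": 0, "ax": 0, "ay": 0, "az": 0}
    - {"hand": 0, "dx": 0, "dy": 0.1, "dz": 0, "ax": 0, "ay": 0, "az": 0}

```text
time_s: 9.65
position: [0.5538, 0.0606, 0.0893]
tool_rot: [[-0.024, -0.0, 1.0], [-1.0, 0.0, -0.024], [-0.0, -1.0, -0.0]]
ft_force: [-0.8, 0.5, -4.0]
grip_width: 0.0391
```

Call:
jog_arm:
  rows:
    - {"hand": 0, "dx": 0, "dy": 0.08, "dz": 0, "ax": 0, "ay": 0, "az": 0}
    - {"hand": 0, "dx": 0, "dy": 0.08, "dz": 0, "ax": 0, "ay": 0, "az": 0}
    - {"hand": 0, "dx": 0, "dy": 0.08, "dz": 0, "ax": 0, "ay": 0, "az": 0}
    - {"hand": 0, "dx": 0, "dy": 0.08, "dz": 0, "ax": 0, "ay": 0, "az": 0}
    - {"hand": 0, "dx": 0, "dy": 0.07, "dz": 0, "ax": 0, "ay": 0, "az": 0}

```text
time_s: 10.07
position: [0.5539, 0.0606, 0.0857]
tool_rot: [[-0.024, 0.0, 1.0], [-1.0, -0.0, -0.024], [0.0, -1.0, 0.0]]
ft_force: [-0.4, 0.1, -5.7]
grip_width: 0.0395
```

Call:
jog_arm:
  rows:
    - {"hand": 0, "dx": 0, "dy": 0.05, "dz": 0, "ax": 0, "ay": 0, "az": 0}
    - {"hand": 0, "dx": 0, "dy": 0.05, "dz": 0, "ax": 0, "ay": 0, "az": 0}
    - {"hand": 0, "dx": 0, "dy": 0.05, "dz": 0, "ax": 0, "ay": 0, "az": 0}
    - {"hand": 0, "dx": 0, "dy": 0.05, "dz": 0, "ax": 0, "ay": 0, "az": 0}
    - {"hand": 0, "dx": 0, "dy": 0, "dz": 0, "ax": 0, "ay": 0, "az": 0}

```text
time_s: 10.48
position: [0.5539, 0.0606, 0.0855]
tool_rot: [[-0.024, 0.001, 1.0], [-1.0, -0.0, -0.024], [0.0, -1.0, 0.001]]
ft_force: [-7.0, 0.8, 13.2]
grip_width: 0.0394
```

Home: about 18 N of contact at TCP z = 0.0855, where 0.0852 was expected. I'll ease off, release, then rise.

Call:
jog_arm:
  rows:
    - {"hand": 0, "dx": 0, "dy": -0.08, "dz": 0, "ax": 0, "ay": 0, "az": 0}
    - {"hand": 0, "dx": 0, "dy": -0.05, "dz": 0, "ax": 0, "ay": 0, "az": 0}
    - {"hand": 0.8, "dx": 0, "dy": 0, "dz": 0, "ax": 0, "ay": 0, "az": 0}
    - {"hand": 1, "dx": 0, "dy": 0, "dz": 0, "ax": 0, "ay": 0, "az": 0}
    - {"hand": 1, "dx": 0, "dy": 0, "dz": 0, "ax": 0, "ay": 0, "az": 0}

```text
time_s: 10.9
position: [0.5542, 0.0605, 0.0851]
tool_rot: [[-0.024, 0.001, 1.0], [-1.0, -0.0, -0.024], [0.0, -1.0, 0.001]]
ft_force: [-0.3, 1.2, -0.3]
grip_width: 0.0737
```

```bash
python3 plan.py .5522 -.0055 .122 -1.4 10
```

```text
t 10.9 p [0.5542 0.0605 0.0851] yaw -1.37 tilt 0.04 F [-0.3  1.2 -0.3] M [-0.01  0.02 -0.03] w 0.0737 q [-6. 31. 85. -0. 64. -5.]
0 dx 0.66 dy -0.37 dz -0.00 ay 0.00
1 dx 0.66 dy -0.37 dz -0.00 ay 0.00
2 dx 0.66 dy -0.37 dz -0.00 ay 0.00
3 dx 0.66 dy -0.37 dz -0.00 ay 0.00
4 dx 0.66 dy -0.37 dz -0.00 ay 0.00
5 dx 0.66 dy -0.37 dz -0.00 ay 0.00
6 dx 0.66 dy -0.37 dz -0.00 ay 0.00
7 dx 0.66 dy -0.37 dz -0.00 ay 0.00
8 dx 0.66 dy -0.37 dz -0.00 ay 0.00
9 dx 0.66 dy -0.37 dz -0.00 ay 0.00
```

Call:
jog_arm:
  rows:
    - {"hand": 1, "dx": 0, "dy": -0.3, "dz": 0, "ax": 0, "ay": 0, "az": 0}
    - {"hand": 1, "dx": 0, "dy": -1.0, "dz": 0, "ax": 0, "ay": 0, "az": 0}
    - {"hand": 1, "dx": 0, "dy": -1.2, "dz": 0, "ax": 0, "ay": 0, "az": 0}
    - {"hand": 1, "dx": 0, "dy": -1.2, "dz": 0, "ax": 0, "ay": 0, "az": 0}
    - {"hand": 1, "dx": 0, "dy": 0, "dz": 0, "ax": 0, "ay": 0, "az": 0}

```text
time_s: 11.32
position: [0.5551, 0.0605, 0.1249]
tool_rot: [[-0.024, 0.005, 1.0], [-1.0, -0.001, -0.024], [0.0, -1.0, 0.005]]
ft_force: [-0.8, 0.6, 0.6]
grip_width: 0.0856
```

Call:
jog_arm:
  rows:
    - {"hand": 1, "dx": 1.3, "dy": 0, "dz": 0, "ax": 0, "ay": 0, "az": 0}
    - {"hand": 1, "dx": 1.3, "dy": 0, "dz": 0, "ax": 0, "ay": 0, "az": 0}
    - {"hand": 1, "dx": 1.3, "dy": 0, "dz": 0, "ax": 0, "ay": 0, "az": 0}
    - {"hand": 1, "dx": 1.3, "dy": 0, "dz": 0, "ax": 0, "ay": 0, "az": 0}
    - {"hand": 1, "dx": 1.3, "dy": 0, "dz": 0, "ax": 0, "ay": 0, "az": 0}

```text
time_s: 11.73
position: [0.5521, -0.0063, 0.1216]
tool_rot: [[-0.025, -0.001, 1.0], [-1.0, 0.0, -0.025], [-0.0, -1.0, -0.001]]
ft_force: [0.4, 0.1, 0.6]
grip_width: 0.085
```

```bash
python3 shot.py scene 205 140 80 80 pics/s3.png; python3 plan.py .5522 -.0055 .122 -1.4 5
```

```text
t 11.93 p [ 0.5522 -0.0049  0.1219] yaw -1.43 tilt 0.03 F [0.5 0.3 0.5] M [ 0.02 -0.03  0.03] w 0.0851 q [-13.  28.  84.   0.  68. -11.]
0 dx 0.01 dy -0.00 dz -0.00 ay -0.01
1 dx 0.01 dy -0.00 dz -0.00 ay -0.01
2 dx 0.01 dy -0.00 dz -0.00 ay -0.01
3 dx 0.01 dy -0.00 dz -0.00 ay -0.01
4 dx 0.01 dy -0.00 dz -0.00 ay -0.01
```

View pics/s3.png

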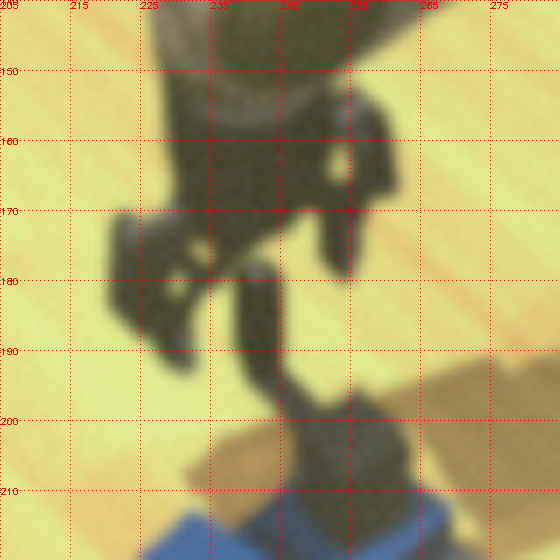

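The picture shows the crank standing upright on the gear head and the handle at about (242,187), between the open fingers. Now I'll close on the handle.

Call:
jog_arm:
  rows:
    - {"hand": 0.3, "dx": 0, "dy": 0, "dz": 0, "ax": 0, "ay": 0, "az": 0}
    - {"hand": 0, "dx": 0, "dy": 0, "dz": 0, "ax": 0, "ay": 0, "az": 0}
    - {"hand": 0, "dx": 0, "dy": 0, "dz": 0, "ax": 0, "ay": 0, "az": 0}
    - {"hand": 0, "dx": 0, "dy": 0, "dz": 0, "ax": 0, "ay": 0, "az": 0}
    - {"hand": 0, "dx": 0, "dy": 0, "dz": 0, "ax": 0, "ay": 0, "az": 0}
  newtons: 40

```text
time_s: 12.35
position: [0.5523, -0.0041, 0.1221]
tool_rot: [[-0.023, 0.0, 1.0], [-1.0, 0.0, -0.023], [-0.0, -1.0, 0.0]]
ft_force: [0.1, -0.9, 2.4]
grip_width: 0.0254
```

```bash
python3 plan.py; python3 - <<'E'
from h import *
im=np.load("pics/s3.npy"); x0,y0,w,h=225,170,50,55; k=10
c=cv2.convertScaleAbs(cv2.resize(im[y0:y0+h,x0:x0+w,::-1].clip(0,255).astype(np.uint8),None,fx=k,fy=k,interpolation=cv2.INTER_CUBIC),alpha=2.2)
def draw(P,col,close=True): cv2.polylines(c,[np.round((proj("scene",P)-[x0,y0]+.5)*k).astype(np.int32)],close,col,1)
C=np.array([.552,.0656])
for z in(.06,.12): draw(sq(C,-1.4,.04,z),(0,0,255))
H=C+.07*np.array([np.cos(np.radians(-91.4)),np.sin(np.radians(-91.4))]); draw([[*H,.103],[*H,.165]],(0,255,0),False)
cv2.imwrite("pics/s3o.png",c)
E
```

```text
t 12.35 p [ 0.5523 -0.0041  0.1221] yaw -1.34 tilt 0.01 F [ 0.1 -0.9  2.4] M [-0.09 -0.11 -0.03] w 0.0254 q [-13.  28.  84.   0.  68. -11.]
```

View pics/s3o.png

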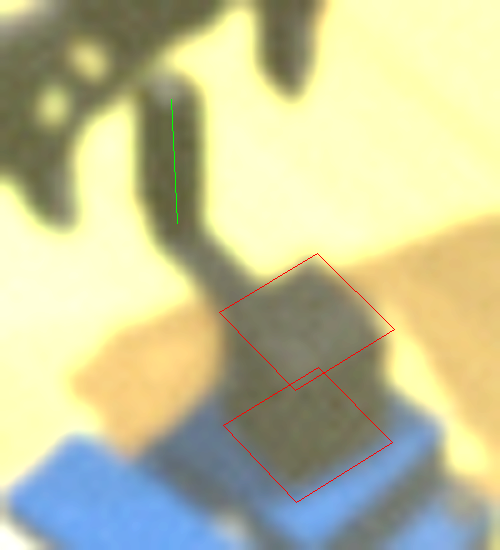

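```bash
python3 - <<'E'
from h import *
C=np.array([.5540,.0645]); a=np.radians(8.9); u=np.array([np.cos(a),np.sin(a)])
for n,p,z in (("plate top front",(219.8,142.0),.072),("plate top back/jaw",(220,144.5),.075),("block near",(219.5,132.3),.08),("block far",(217,117.8),.08),("fixed jaw near",(217,117),.075),("jaw back",(226,162.3),.075)):
    P=ray("top",[p],z)[0][:2]; print(n,((P-C)@u).round(4))
R=7
for st in (7.5,15):
  al=np.radians(np.arange(0,361,st))
  print([(round(float(R*(np.cos(b)-np.cos(a))),2),round(float(-R*(np.sin(b)-np.sin(a))),2)) for a,b in zip(al,al[1:])][:int(90/st)])
E
```

```text
plate top front 0.1095
plate top back/jaw 0.1018
block near 0.1348
block far 0.1763
fixed jaw near 0.18
jaw back 0.0503
[(-0.06, -0.91), (-0.18, -0.9), (-0.29, -0.87), (-0.4, -0.82), (-0.51, -0.76), (-0.6, -0.69), (-0.69, -0.6), (-0.76, -0.51), (-0.82, -0.4), (-0.87, -0.29), (-0.9, -0.18), (-0.91, -0.06)]
[(-0.24, -1.81), (-0.7, -1.69), (-1.11, -1.45), (-1.45, -1.11), (-1.69, -0.7), (-1.81, -0.24)]
```

Call:
jog_arm:
  rows:
    - {"hand": 0, "dx": -0.09, "dy": 0, "dz": -1.09, "ax": 0, "ay": 0, "az": 0}
    - {"hand": 0, "dx": -0.26, "dy": 0, "dz": -1.07, "ax": 0, "ay": 0, "az": 0}
    - {"hand": 0, "dx": -0.42, "dy": 0, "dz": -1.02, "ax": 0, "ay": 0, "az": 0}
    - {"hand": 0, "dx": -0.57, "dy": 0, "dz": -0.94, "ax": 0, "ay": 0, "az": 0}
    - {"hand": 0, "dx": -0.71, "dy": 0, "dz": -0.84, "ax": 0, "ay": 0, "az": 0}

```text
time_s: 12.77
position: [0.5042, 0.0168, 0.1224]
tool_rot: [[-0.024, 0.004, 1.0], [-1.0, -0.001, -0.024], [0.001, -1.0, 0.004]]
ft_force: [5.8, -2.1, -4.0]
grip_width: 0.0246
```

Call:
jog_arm:
  rows:
    - {"hand": 0, "dx": -0.84, "dy": 0, "dz": -0.71, "ax": 0, "ay": 0, "az": 0}
    - {"hand": 0, "dx": -0.94, "dy": 0, "dz": -0.57, "ax": 0, "ay": 0, "az": 0}
    - {"hand": 0, "dx": -1.02, "dy": 0, "dz": -0.42, "ax": 0, "ay": 0, "az": 0}
    - {"hand": 0, "dx": -1.07, "dy": 0, "dz": -0.26, "ax": 0, "ay": 0, "az": 0}
    - {"hand": 0, "dx": -1.09, "dy": 0, "dz": -0.09, "ax": 0, "ay": 0, "az": 0}

```text
time_s: 13.18
position: [0.4837, 0.0668, 0.1222]
tool_rot: [[-0.024, 0.0, 1.0], [-1.0, -0.002, -0.024], [0.002, -1.0, 0.0]]
ft_force: [1.6, -5.8, -0.5]
grip_width: 0.025
```

```bash
python3 shot.py scene 195 150 80 80 pics/s4.png; python3 plan.py
```

```text
t 13.38 p [0.4838 0.0675 0.1221] yaw -1.34 tilt 0.03 F [-1.7 -0.3  2.9] M [0.1  0.27 0.01] w 0.0247 q [-6. 22. 94.  0. 64. -5.]
```

View pics/s4.png

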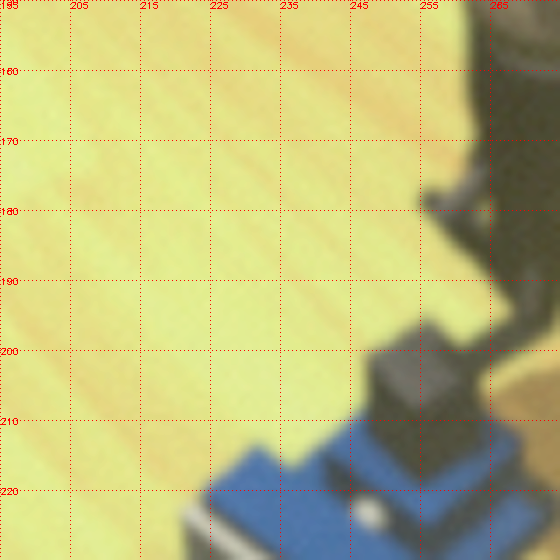

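The crank has turned a quarter and is still seated (hub bottom corner at about (255,218)). Tangential force was about 5.8 N. I'll continue with 90° calls.

Call:
jog_arm:
  rows:
    - {"hand": 0, "dx": -2.16, "dy": 0, "dz": 0.34, "ax": 0, "ay": 0, "az": 0}
    - {"hand": 0, "dx": -1.95, "dy": 0, "dz": 0.99, "ax": 0, "ay": 0, "az": 0}
    - {"hand": 0, "dx": -1.55, "dy": 0, "dz": 1.55, "ax": 0, "ay": 0, "az": 0}
    - {"hand": 0, "dx": -0.99, "dy": 0, "dz": 1.95, "ax": 0, "ay": 0, "az": 0}
    - {"hand": 0, "dx": -0.34, "dy": 0, "dz": 2.16, "ax": 0, "ay": 0, "az": 0}

```text
time_s: 13.8
position: [0.5542, 0.1366, 0.122]
tool_rot: [[-0.023, -0.005, 1.0], [-1.0, 0.0, -0.023], [-0.0, -1.0, -0.005]]
ft_force: [-7.4, -4.4, 1.1]
grip_width: 0.0254
```

Call:
jog_arm:
  rows:
    - {"hand": 0, "dx": 0.34, "dy": 0, "dz": 2.16, "ax": 0, "ay": 0, "az": 0}
    - {"hand": 0, "dx": 0.99, "dy": 0, "dz": 1.95, "ax": 0, "ay": 0, "az": 0}
    - {"hand": 0, "dx": 1.55, "dy": 0, "dz": 1.55, "ax": 0, "ay": 0, "az": 0}
    - {"hand": 0, "dx": 1.95, "dy": 0, "dz": 0.99, "ax": 0, "ay": 0, "az": 0}
    - {"hand": 0, "dx": 2.16, "dy": 0, "dz": 0.34, "ax": 0, "ay": 0, "az": 0}

```text
time_s: 14.22
position: [0.6242, 0.0647, 0.1221]
tool_rot: [[-0.023, -0.001, 1.0], [-1.0, 0.003, -0.023], [-0.003, -1.0, -0.001]]
ft_force: [-7.3, 9.0, 2.7]
grip_width: 0.0251
```

```bash
python3 shot.py scene 185 160 80 100 pics/s5.png; python3 plan.py
```

```text
t 14.42 p [0.6239 0.0635 0.1222] yaw -1.43 tilt 0.05 F [0.7 0.7 2.4] M [-0.18 -0.07 -0.02] w 0.0244 q [-5. 35. 71. -0. 75. -4.]
```

View pics/s5.png

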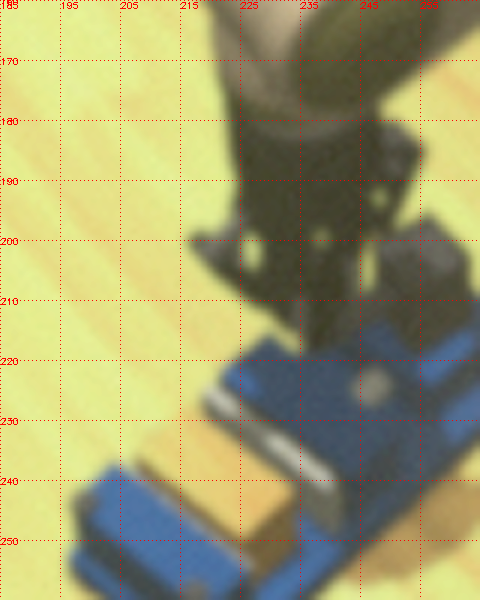

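The picture shows the jaw advancing, with a gap still in front of the block. Two more quarters, then I'll go slowly.

Call:
jog_arm:
  rows:
    - {"hand": 0, "dx": 2.16, "dy": 0, "dz": -0.34, "ax": 0, "ay": 0, "az": 0}
    - {"hand": 0, "dx": 1.95, "dy": 0, "dz": -0.99, "ax": 0, "ay": 0, "az": 0}
    - {"hand": 0, "dx": 1.55, "dy": 0, "dz": -1.55, "ax": 0, "ay": 0, "az": 0}
    - {"hand": 0, "dx": 0.99, "dy": 0, "dz": -1.95, "ax": 0, "ay": 0, "az": 0}
    - {"hand": 0, "dx": 0.34, "dy": 0, "dz": -2.16, "ax": 0, "ay": 0, "az": 0}

```text
time_s: 14.83
position: [0.5532, -0.0041, 0.1223]
tool_rot: [[-0.024, 0.005, 1.0], [-1.0, 0.001, -0.024], [-0.001, -1.0, 0.005]]
ft_force: [7.2, 7.3, -5.2]
grip_width: 0.0251
```

Call:
jog_arm:
  rows:
    - {"hand": 0, "dx": -0.09, "dy": 0, "dz": -1.09, "ax": 0, "ay": 0, "az": 0}
    - {"hand": 0, "dx": -0.26, "dy": 0, "dz": -1.07, "ax": 0, "ay": 0, "az": 0}
    - {"hand": 0, "dx": -0.42, "dy": 0, "dz": -1.02, "ax": 0, "ay": 0, "az": 0}
    - {"hand": 0, "dx": -0.57, "dy": 0, "dz": -0.94, "ax": 0, "ay": 0, "az": 0}
    - {"hand": 0, "dx": -0.71, "dy": 0, "dz": -0.84, "ax": 0, "ay": 0, "az": 0}

```text
time_s: 15.25
position: [0.5038, 0.0173, 0.1224]
tool_rot: [[-0.023, 0.004, 1.0], [-1.0, -0.002, -0.023], [0.002, -1.0, 0.004]]
ft_force: [5.5, -3.4, -2.1]
grip_width: 0.0248
```

Call:
jog_arm:
  rows:
    - {"hand": 0, "dx": -0.84, "dy": 0, "dz": -0.71, "ax": 0, "ay": 0, "az": 0}
    - {"hand": 0, "dx": -0.94, "dy": 0, "dz": -0.57, "ax": 0, "ay": 0, "az": 0}
    - {"hand": 0, "dx": -1.02, "dy": 0, "dz": -0.42, "ax": 0, "ay": 0, "az": 0}
    - {"hand": 0, "dx": -1.07, "dy": 0, "dz": -0.26, "ax": 0, "ay": 0, "az": 0}
    - {"hand": 0, "dx": -1.09, "dy": 0, "dz": -0.09, "ax": 0, "ay": 0, "az": 0}

```text
time_s: 15.67
position: [0.4837, 0.0677, 0.1222]
tool_rot: [[-0.023, 0.001, 1.0], [-1.0, -0.002, -0.023], [0.002, -1.0, 0.001]]
ft_force: [2.6, -7.4, -0.7]
grip_width: 0.0246
```

```bash
python3 shot.py scene 185 190 80 80 pics/s6.png; python3 shot.py top 190 95 70 110 pics/t6.png; python3 plan.py
```

```text
t 16.07 p [0.4837 0.0675 0.1221] yaw -1.38 tilt 0.02 F [-0.8  1.1  2.1] M [ 0.15 -0.03 -0.05] w 0.0251 q [-6. 22. 94.  0. 64. -5.]
```

View pics/s6.png

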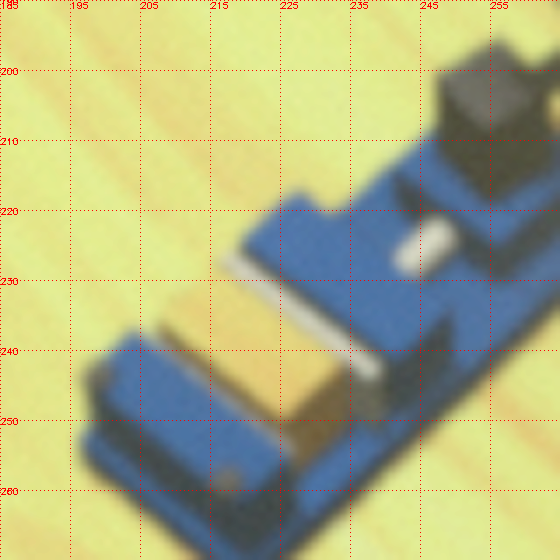

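View pics/t6.png

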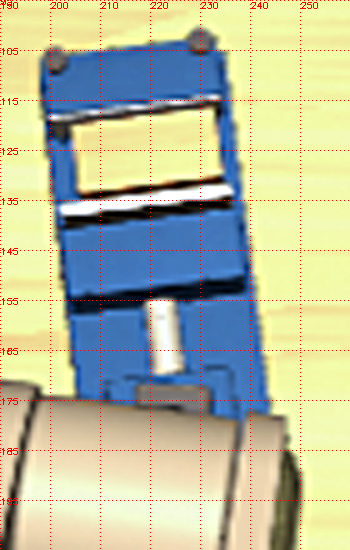

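The pictures show the plate just about touching the block, with a small gap left between the block and the fixed jaw. From here in 45° steps, then smaller.

Call:
jog_arm:
  rows:
    - {"hand": 0, "dx": -1.09, "dy": 0, "dz": 0.09, "ax": 0, "ay": 0, "az": 0}
    - {"hand": 0, "dx": -1.07, "dy": 0, "dz": 0.26, "ax": 0, "ay": 0, "az": 0}
    - {"hand": 0, "dx": -1.02, "dy": 0, "dz": 0.42, "ax": 0, "ay": 0, "az": 0}
    - {"hand": 0, "dx": -0.94, "dy": 0, "dz": 0.57, "ax": 0, "ay": 0, "az": 0}
    - {"hand": 0, "dx": -0.84, "dy": 0, "dz": 0.71, "ax": 0, "ay": 0, "az": 0}

```text
time_s: 16.48
position: [0.5045, 0.1163, 0.122]
tool_rot: [[-0.024, -0.003, 1.0], [-1.0, -0.002, -0.024], [0.002, -1.0, -0.003]]
ft_force: [-4.2, -6.9, 4.4]
grip_width: 0.025
```

```bash
python3 shot.py top 190 95 70 110 pics/t7.png; python3 plan.py;python3 - <<'E'
import numpy as np
al=np.radians(np.arange(135,300,4.5))
print([(round(float(7*(np.cos(b)-np.cos(a))),2),round(float(-7*(np.sin(b)-np.sin(a))),2)) for a,b in zip(al,al[1:])])
E
```

```text
t 16.68 p [0.5054 0.1168 0.1221] yaw -1.36 tilt 0.04 F [-0.8  1.2  2.7] M [0.29 0.12 0.03] w 0.0248 q [-0. 25. 89.  0. 66.  1.]
[(-0.37, 0.4), (-0.34, 0.43), (-0.31, 0.46), (-0.27, 0.48), (-0.23, 0.5), (-0.19, 0.52), (-0.15, 0.53), (-0.11, 0.54), (-0.06, 0.55), (-0.02, 0.55), (0.02, 0.55), (0.06, 0.55), (0.11, 0.54), (0.15, 0.53), (0.19, 0.52), (0.23, 0.5), (0.27, 0.48), (0.31, 0.46), (0.34, 0.43), (0.37, 0.4), (0.4, 0.37), (0.43, 0.34), (0.46, 0.31), (0.48, 0.27), (0.5, 0.23), (0.52, 0.19), (0.53, 0.15), (0.54, 0.11), (0.55, 0.06), (0.55, 0.02), (0.55, -0.02), (0.55, -0.06), (0.54, -0.11), (0.53, -0.15), (0.52, -0.19), (0.5, -0.23)]
```

View pics/t7.png

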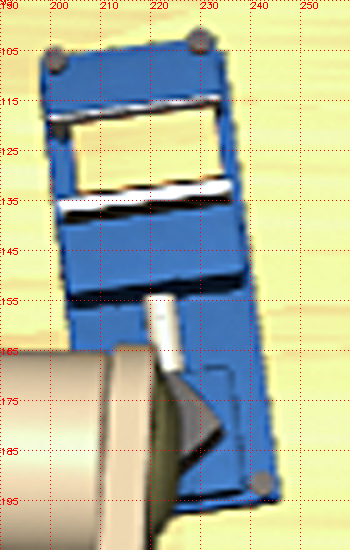

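The block hasn't moved yet and the plate is close to it. Now 22.5° per call, watching the force.

Call:
jog_arm:
  rows:
    - {"hand": 0, "dx": -0.37, "dy": 0, "dz": 0.4, "ax": 0, "ay": 0, "az": 0}
    - {"hand": 0, "dx": -0.34, "dy": 0, "dz": 0.43, "ax": 0, "ay": 0, "az": 0}
    - {"hand": 0, "dx": -0.31, "dy": 0, "dz": 0.46, "ax": 0, "ay": 0, "az": 0}
    - {"hand": 0, "dx": -0.27, "dy": 0, "dz": 0.48, "ax": 0, "ay": 0, "az": 0}
    - {"hand": 0, "dx": -0.23, "dy": 0, "dz": 0.5, "ax": 0, "ay": 0, "az": 0}

```text
time_s: 17.1
position: [0.527, 0.1311, 0.122]
tool_rot: [[-0.024, -0.004, 1.0], [-1.0, -0.0, -0.024], [0.0, -1.0, -0.004]]
ft_force: [-7.5, -1.0, 6.8]
grip_width: 0.0246
```

```bash
python3 plan.py
```

```text
t 17.1 p [0.527  0.1311 0.122 ] yaw -1.39 tilt 0.23 F [-7.5 -1.   6.8] M [-0.28  1.39 -0.  ] w 0.0246 q [ 1. 27. 85. -0. 68.  3.]
```

Call:
jog_arm:
  rows:
    - {"hand": 0, "dx": -0.19, "dy": 0, "dz": 0.52, "ax": 0, "ay": 0, "az": 0}
    - {"hand": 0, "dx": -0.15, "dy": 0, "dz": 0.53, "ax": 0, "ay": 0, "az": 0}
    - {"hand": 0, "dx": -0.11, "dy": 0, "dz": 0.54, "ax": 0, "ay": 0, "az": 0}
    - {"hand": 0, "dx": -0.06, "dy": 0, "dz": 0.55, "ax": 0, "ay": 0, "az": 0}
    - {"hand": 0, "dx": -0.02, "dy": 0, "dz": 0.55, "ax": 0, "ay": 0, "az": 0}

```text
time_s: 17.52
position: [0.5541, 0.1363, 0.122]
tool_rot: [[-0.024, -0.004, 1.0], [-1.0, 0.001, -0.024], [-0.001, -1.0, -0.004]]
ft_force: [-7.1, 2.9, 6.7]
grip_width: 0.0248
```

```bash
python3 shot.py top 190 95 70 110 pics/t8.png; python3 plan.py
```

```text
t 17.72 p [0.555  0.1362 0.1221] yaw -1.39 tilt 0.09 F [-2.8  2.   5.5] M [ 0.4   0.55 -0.01] w 0.0248 q [ 2. 30. 81.  0. 70.  3.]
```

View pics/t8.png

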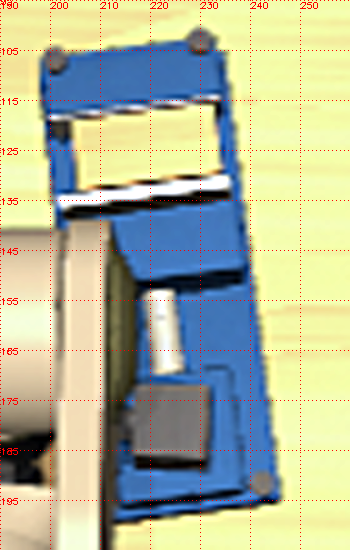

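Call:
jog_arm:
  rows:
    - {"hand": 0, "dx": 0.02, "dy": 0, "dz": 0.55, "ax": 0, "ay": 0, "az": 0}
    - {"hand": 0, "dx": 0.06, "dy": 0, "dz": 0.55, "ax": 0, "ay": 0, "az": 0}
    - {"hand": 0, "dx": 0.11, "dy": 0, "dz": 0.54, "ax": 0, "ay": 0, "az": 0}
    - {"hand": 0, "dx": 0.15, "dy": 0, "dz": 0.53, "ax": 0, "ay": 0, "az": 0}
    - {"hand": 0, "dx": 0.19, "dy": 0, "dz": 0.52, "ax": 0, "ay": 0, "az": 0}

```text
time_s: 18.13
position: [0.5814, 0.1307, 0.1221]
tool_rot: [[-0.024, -0.002, 1.0], [-1.0, 0.002, -0.024], [-0.002, -1.0, -0.002]]
ft_force: [-5.5, 4.6, 6.6]
grip_width: 0.0249
```

Call:
jog_arm:
  rows:
    - {"hand": 0, "dx": 0.23, "dy": 0, "dz": 0.5, "ax": 0, "ay": 0, "az": 0}
    - {"hand": 0, "dx": 0.27, "dy": 0, "dz": 0.48, "ax": 0, "ay": 0, "az": 0}
    - {"hand": 0, "dx": 0.31, "dy": 0, "dz": 0.46, "ax": 0, "ay": 0, "az": 0}
    - {"hand": 0, "dx": 0.34, "dy": 0, "dz": 0.43, "ax": 0, "ay": 0, "az": 0}
    - {"hand": 0, "dx": 0.37, "dy": 0, "dz": 0.4, "ax": 0, "ay": 0, "az": 0}

```text
time_s: 18.55
position: [0.604, 0.1151, 0.1221]
tool_rot: [[-0.024, -0.002, 1.0], [-1.0, 0.002, -0.024], [-0.002, -1.0, -0.002]]
ft_force: [-4.1, 5.0, 4.4]
grip_width: 0.025
```

```bash
python3 shot.py top 190 95 70 110 pics/t9.png; python3 plan.py
```

```text
t 18.75 p [0.6046 0.1144 0.1221] yaw -1.38 tilt 0.04 F [-0.8  3.7  2.9] M [ 0.51  0.23 -0.04] w 0.0245 q [-0. 34. 73.  0. 74.  1.]
```

View pics/t9.png

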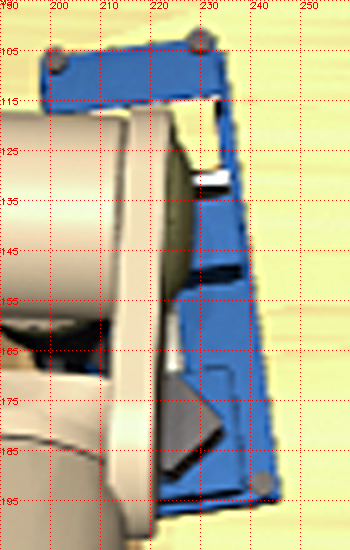

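Tangential force is still about 6.4 N, and the block is now being pushed toward the fixed jaw.

Call:
jog_arm:
  rows:
    - {"hand": 0, "dx": 0.4, "dy": 0, "dz": 0.37, "ax": 0, "ay": 0, "az": 0}
    - {"hand": 0, "dx": 0.43, "dy": 0, "dz": 0.34, "ax": 0, "ay": 0, "az": 0}
    - {"hand": 0, "dx": 0.46, "dy": 0, "dz": 0.31, "ax": 0, "ay": 0, "az": 0}
    - {"hand": 0, "dx": 0.48, "dy": 0, "dz": 0.27, "ax": 0, "ay": 0, "az": 0}
    - {"hand": 0, "dx": 0.5, "dy": 0, "dz": 0.23, "ax": 0, "ay": 0, "az": 0}

```text
time_s: 19.17
position: [0.619, 0.092, 0.1221]
tool_rot: [[-0.023, -0.0, 1.0], [-1.0, 0.002, -0.023], [-0.002, -1.0, -0.0]]
ft_force: [-2.3, 5.5, 4.2]
grip_width: 0.0247
```

Call:
jog_arm:
  rows:
    - {"hand": 0, "dx": 0.52, "dy": 0, "dz": 0.19, "ax": 0, "ay": 0, "az": 0}
    - {"hand": 0, "dx": 0.53, "dy": 0, "dz": 0.15, "ax": 0, "ay": 0, "az": 0}
    - {"hand": 0, "dx": 0.54, "dy": 0, "dz": 0.11, "ax": 0, "ay": 0, "az": 0}
    - {"hand": 0, "dx": 0.55, "dy": 0, "dz": 0.06, "ax": 0, "ay": 0, "az": 0}
    - {"hand": 0, "dx": 0.55, "dy": 0, "dz": 0.02, "ax": 0, "ay": 0, "az": 0}

```text
time_s: 19.58
position: [0.624, 0.065, 0.1221]
tool_rot: [[-0.023, 0.001, 1.0], [-1.0, 0.002, -0.023], [-0.002, -1.0, 0.001]]
ft_force: [0.4, 7.0, 3.7]
grip_width: 0.0249
```

```bash
python3 plan.py; python3 shot.py top 190 95 70 110 pics/t10.png;python3 shot.py scene 185 190 80 80 pics/s10.png; python3 plan.py
```

```text
t 19.58 p [0.624  0.065  0.1221] yaw -1.35 tilt 0.11 F [0.4 7.  3.7] M [ 1.27  0.13 -0.08] w 0.0249 q [-5. 35. 71.  0. 75. -4.]
t 19.98 p [0.624  0.0643 0.1221] yaw -1.36 tilt 0.02 F [0.  3.9 3.6] M [0.54 0.1  0.03] w 0.0243 q [-5. 35. 71. -0. 75. -4.]
```

View pics/t10.png

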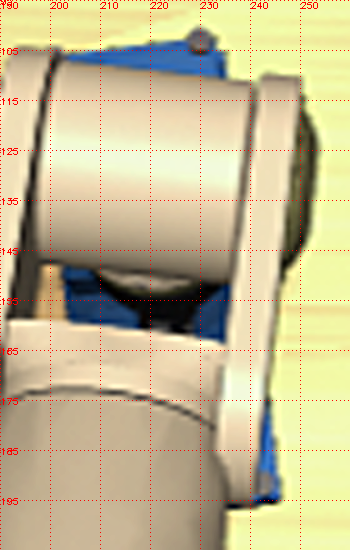

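View pics/s10.png

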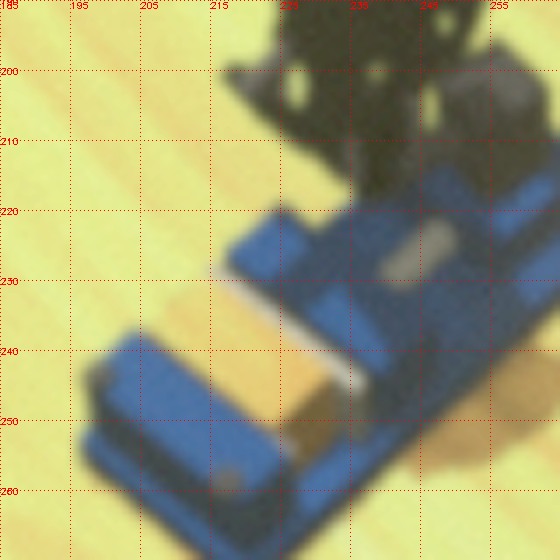

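Force is up to 7.0 N from 6.0. The picture shows the block about against the fixed jaw. Half-size steps now.

Call:
jog_arm:
  rows:
    - {"hand": 0, "dx": 0.27, "dy": 0, "dz": -0.01, "ax": 0, "ay": 0, "az": 0}
    - {"hand": 0, "dx": 0.27, "dy": 0, "dz": -0.02, "ax": 0, "ay": 0, "az": 0}
    - {"hand": 0, "dx": 0.27, "dy": 0, "dz": -0.03, "ax": 0, "ay": 0, "az": 0}
    - {"hand": 0, "dx": 0.27, "dy": 0, "dz": -0.04, "ax": 0, "ay": 0, "az": 0}
    - {"hand": 0, "dx": 0.27, "dy": 0, "dz": -0.05, "ax": 0, "ay": 0, "az": 0}

```text
time_s: 20.4
position: [0.6224, 0.0517, 0.1222]
tool_rot: [[-0.023, 0.001, 1.0], [-1.0, 0.002, -0.023], [-0.002, -1.0, 0.001]]
ft_force: [1.7, 8.2, 4.0]
grip_width: 0.0252
```

```bash
python3 plan.py; python3 - <<'E'
import numpy as np
al=np.radians(np.arange(281.25,345,2.25))
print([(round(float(7*(np.cos(b)-np.cos(a))),2),round(float(-7*(np.sin(b)-np.sin(a))),2)) for a,b in zip(al,al[1:])])
E
```

```text
t 20.4 p [0.6224 0.0517 0.1222] yaw -1.34 tilt 0.14 F [1.7 8.2 4. ] M [ 1.49 -0.3   0.01] w 0.0252 q [-6. 34. 71.  0. 74. -5.]
[(0.27, -0.06), (0.27, -0.07), (0.26, -0.08), (0.26, -0.09), (0.26, -0.1), (0.25, -0.11), (0.25, -0.12), (0.24, -0.13), (0.24, -0.14), (0.23, -0.15), (0.23, -0.16), (0.22, -0.17), (0.21, -0.17), (0.21, -0.18), (0.2, -0.19), (0.19, -0.2), (0.18, -0.21), (0.17, -0.21), (0.17, -0.22), (0.16, -0.23), (0.15, -0.23), (0.14, -0.24), (0.13, -0.24), (0.12, -0.25), (0.11, -0.25), (0.1, -0.26), (0.09, -0.26), (0.08, -0.26)]
```

The force is rising at the expected rate (+1.4 N per 11°), so the grip is about 45–55 N. One more small step of about 7°.

Call:
jog_arm:
  rows:
    - {"hand": 0, "dx": 0.16, "dy": 0, "dz": -0.04, "ax": 0, "ay": 0, "az": 0}
    - {"hand": 0, "dx": 0.16, "dy": 0, "dz": -0.04, "ax": 0, "ay": 0, "az": 0}
    - {"hand": 0, "dx": 0.16, "dy": 0, "dz": -0.04, "ax": 0, "ay": 0, "az": 0}
    - {"hand": 0, "dx": 0.16, "dy": 0, "dz": -0.05, "ax": 0, "ay": 0, "az": 0}
    - {"hand": 0, "dx": 0.16, "dy": 0, "dz": -0.05, "ax": 0, "ay": 0, "az": 0}

```text
time_s: 20.82
position: [0.6203, 0.0439, 0.1222]
tool_rot: [[-0.023, 0.002, 1.0], [-1.0, 0.002, -0.023], [-0.002, -1.0, 0.002]]
ft_force: [3.1, 8.4, 2.8]
grip_width: 0.025
```

```bash
python3 plan.py
```

```text
t 20.82 p [0.6203 0.0439 0.1222] yaw -1.34 tilt 0.17 F [3.1 8.4 2.8] M [ 1.59 -0.48  0.02] w 0.025 q [-7. 34. 72.  0. 74. -6.]
```

Tangential force is about 8.9 N, against roughly 6.2 N free running. That puts the grip at about 60–70 N, so I'll stop, release and back off upward.

Call:
jog_arm:
  rows:
    - {"hand": 0, "dx": 0, "dy": 0, "dz": 0, "ax": 0, "ay": 0, "az": 0}
    - {"hand": 0.3, "dx": 0, "dy": 0, "dz": 0, "ax": 0, "ay": 0, "az": 0}
    - {"hand": 0.8, "dx": 0, "dy": 0, "dz": 0, "ax": 0, "ay": 0, "az": 0}
    - {"hand": 1, "dx": 0, "dy": 0, "dz": 0, "ax": 0, "ay": 0, "az": 0}
    - {"hand": 1, "dx": 0, "dy": 0, "dz": 0, "ax": 0, "ay": 0, "az": 0}

```text
time_s: 21.23
position: [0.6195, 0.0423, 0.1216]
tool_rot: [[-0.024, -0.001, 1.0], [-1.0, -0.001, -0.024], [0.001, -1.0, -0.001]]
ft_force: [-0.4, -0.4, -0.4]
grip_width: 0.061
```

Call:
jog_arm:
  rows:
    - {"hand": 1, "dx": 0, "dy": -0.6, "dz": 0, "ax": 0, "ay": 0, "az": 0}
    - {"hand": 1, "dx": 0, "dy": -1.6, "dz": 0, "ax": 0, "ay": 0, "az": 0}
    - {"hand": 1, "dx": 0, "dy": -2.4, "dz": 0, "ax": 0, "ay": 0, "az": 0}
    - {"hand": 1, "dx": 0, "dy": -2.4, "dz": 0, "ax": 0, "ay": 0, "az": 0}
    - {"hand": 1, "dx": 0, "dy": -2.4, "dz": 0, "ax": 0, "ay": 0, "az": 0}

```text
time_s: 21.65
position: [0.6195, 0.0425, 0.2175]
tool_rot: [[-0.024, -0.0, 1.0], [-1.0, -0.0, -0.024], [0.0, -1.0, -0.0]]
ft_force: [0.7, -0.8, -0.4]
grip_width: 0.0853
```

```bash
python3 shot.py scene 185 170 80 90 pics/s11.png; python3 plan.py
```

```text
t 21.85 p [0.6196 0.0426 0.2164] yaw -1.38 tilt 0.05 F [ 1.1 -0.5 -0. ] M [-0.01  0.02 -0.  ] w 0.0854 q [-7. 30. 64. -0. 87. -6.]
```

View pics/s11.png

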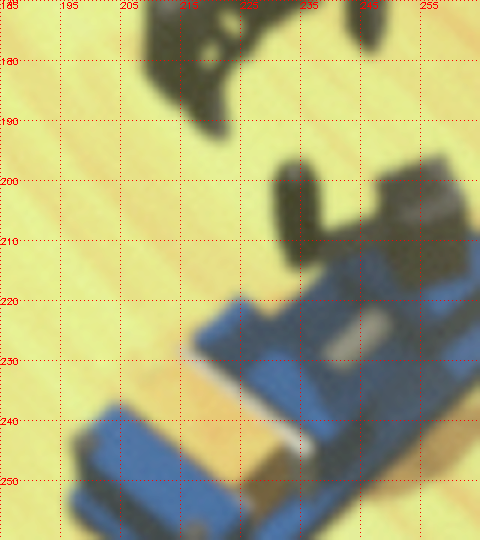

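The picture shows the fingers clear above the crank handle at about (235,205) and the block between the jaws. I'll move aside for a check from above.

Call:
jog_arm:
  rows:
    - {"hand": 1, "dx": 2.5, "dy": -1, "dz": 0, "ax": 0, "ay": 0, "az": 0}
    - {"hand": 1, "dx": 3.5, "dy": 0, "dz": 0, "ax": 0, "ay": 0, "az": 0}
    - {"hand": 1, "dx": 3.5, "dy": 0, "dz": 0, "ax": 0, "ay": 0, "az": 0}
    - {"hand": 1, "dx": 3.5, "dy": 0, "dz": 0, "ax": 0, "ay": 0, "az": 0}
    - {"hand": 1, "dx": 3.5, "dy": 0, "dz": 0, "ax": 0, "ay": 0, "az": 0}

```text
time_s: 22.27
position: [0.615, -0.1236, 0.2246]
tool_rot: [[-0.024, -0.003, 1.0], [-1.0, 0.001, -0.024], [-0.001, -1.0, -0.003]]
ft_force: [0.5, -0.2, 0.1]
grip_width: 0.0856
```

Call:
jog_arm:
  rows:
    - {"hand": 1, "dx": 2.5, "dy": 0, "dz": 0, "ax": 0, "ay": 0, "az": 0}
    - {"hand": 1, "dx": 2, "dy": 0, "dz": 0, "ax": 0, "ay": 0, "az": 0}
    - {"hand": 1, "dx": 1, "dy": 0, "dz": 0, "ax": 0, "ay": 0, "az": 0}
    - {"hand": 1, "dx": 0, "dy": 0, "dz": 0, "ax": 0, "ay": 0, "az": 0}
    - {"hand": 1, "dx": 0, "dy": 0, "dz": 0, "ax": 0, "ay": 0, "az": 0}

```text
time_s: 22.68
position: [0.6142, -0.1766, 0.2252]
tool_rot: [[-0.024, -0.001, 1.0], [-1.0, 0.001, -0.024], [-0.001, -1.0, -0.001]]
ft_force: [-0.7, 0.4, -0.1]
grip_width: 0.0854
```

```bash
python3 shot.py top 190 95 70 110 pics/t12.png; python3 shot.py top 0 0 512 384 pics/t13.png; python3 plan.py
```

```text
t 23.08 p [ 0.6145 -0.1766  0.2261] yaw -1.32 tilt 0.01 F [ 0.7 -0.2 -0.1] M [-0.04 -0.01 -0.01] w 0.0853 q [-27.  31.  59.   0.  90. -25.]
```

View pics/t12.png

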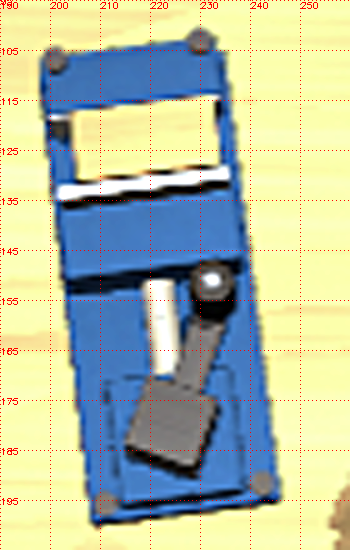

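View pics/t13.png

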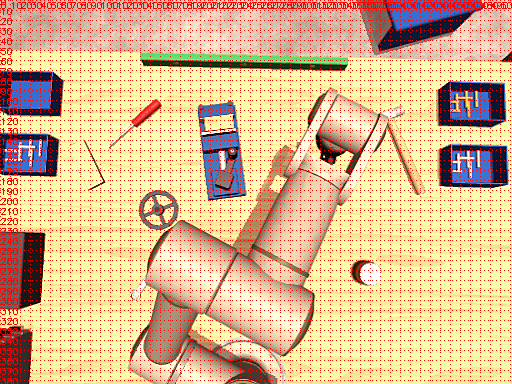

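The view from above shows the crank seated with its handle at (232,151), the block between plate and fixed jaw, and nothing else visibly moved. I'm handing in.

```bash
python3 -c "
from rig import job; print(job.close_job())"
```

```text
the job is handed in; nothing more can be done
None
```

The crank is fully home on the shaft and wound about 1.8 turns clockwise, with the timber block held between the jaws at an estimated 60–70 N. I handed the job in at about 23 s; no verdict was reported.

- **Fitting:** The crank met the shaft top at about 11 N. I found the socket with a small sideways search, then pressed it down with about 18 N. The tool height at contact matched fully home to about 0.3 mm.
- **Winding:** The handle took about 6 N tangentially before the block tightened. That rose to about 8.9 N at the end, at first at the rate expected for a tightening jaw (1.4 N over 11°), then a little less in the slower last step. I stopped there, released and moved clear.
- **Last checks:** The final pictures show the crank upright on the gear head and the block between the jaws. The bystanders in view had not visibly moved, but the arm hid the tape and most of the wrench. The wrist force read about zero.

**What disagreed:**
- The two cameras differed by 2–4 mm, which I settled by comparing them with the arm's own position and the contact search.
- Free-running handle force was about 6–7 N, above the 4.3 N given. I judged the grip from the rise in force, so the figure is approximate. Measured from 4.3 N instead, it would be near 100 N, still below crushing.

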